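# Take the levelling beam off its keeper hook

### The arm

A 7-joint arm with a two-finger parallel gripper is mounted at the origin on a cart in front of the work surface, level with it; the furniture and walls round the work are solid. World frame = base frame: x ahead of the robot, y to its left, z up, the work surface at z = 0. Lengths are in m, angles in degrees, forces in N, time in s.
With the tool pointing down it reaches from about 0.35 to 0.9 m from the base axis. Payload 7.2 kg.
Tool frame: the origin (TCP) lies midway between the tips of the shut fingers; the grasp point (between the pads) lies 19 mm behind it (hold_point_z is the distance from the TCP to the grasp point, in m); z points along the fingers, y is the line along which they close (so a half turn about z gives the same grasp; the last joint's range is limited). The gripper opens to 88 mm and grips with 3 to 60 N. Pads are 20 mm wide; open, the fingers measure 115 mm over their backs; the gripper's body (75 mm by 178 mm) begins 61 mm behind the grasp point.
Start: joints at [-80.856, 23.554, -0.728, 91.456, 0.321, 64.991, -4.71], TCP at [0.141, 0.609, 0.195] pointing down, gripper open.
Joint ranges: [-169.25, 169.25], [-16.82, 113.86], [-84.01, 82.57], [7.8, 145.47], [-59.2, 239.2], [7.22, 106.19], [-163.78, 163.78]. Speed limits (degrees/s): [136.94, 136.94, 172.46, 172.46, 180, 180, 180].

### API

Orientations are given as a 3x3 rotation matrix whose columns are the frame's x, y, z axes.
In Python, from rig import * gives the robot as it stands. The module is installed in compiled form; this text tells all that it offers.
- The arm moves only by the tool jog_arm, never from a script. Its argument "motion" is one flat list of numbers, 5 for each row, row after row: the finger opening in mm, from 0 to 87.8, then the shift along the tool's x, y, z in units of 30 mm (1.0 is 30 mm), then the turn about the tool's z in units of 5 degrees (1.0 is 5 degrees). A call has 1 to 10 rows; each row is the pose to reach, as a shift and turn from the pose commanded when the call began, along the tool's axes at that moment; what a row does not reach only later rows make up. A row lasts 1/12 s, in which the tool goes at most 41.7 mm and 7.16 degrees, less where a joint would pass 70% of its speed; a pose out of reach is approached as far as the arm can. A call with a gripper value outside its range is refused whole. The fingers move at their own pace and stop on an object; the grip force is fixed at half the most. Time passes only in rows, so rows that repeat a pose let the fingers close. It gives the time, the measured TCP pose, the force, the opening and the grip force at its end, in the units of the state.
- state(): the state, without advancing time (a new reading comes with each control period).
- get_image(name): name is "side" or "top" or "wrist"; returns (picture, depth): 384x512x3 uint8, red, green, blue; 384x512 float32, m along the optical axis (not along the pixel's ray), 0 where there is no reading.
- get_calibration(name): a dict with "camera_matrix" (3x3 intrinsics, pixels), "k1" (the pictures are not rectified: a ray, as slopes to the right and down, at radius r is drawn at 1 + k1 r^2 times it, then the intrinsics apply), "R" (3x3) and "t" (3): a world point X has camera coordinates R X + t. Camera axes: x right, y down, z forward; pixel columns grow to the right and rows downward; lengths in m; the calibration is good to about 2 mm. A picture is of the moment at which its call begins: read the wrist's pose just before it. get_calibration takes no time and is no camera call; for the wrist camera it gives the pose at the moment of the call.
- job_done(): hands the job in; it is judged then, once.
Trained networks look in the newest picture that a camera, given by its name, has taken for a name from the list of things; names that differ only in an ending like _2 or _b are one class to them, and where a whole thing is asked for, a point or a joint stands for the part that bears it (a point fixed in the world has none). Each returns a list of dicts, best first, with "conf" (0 to 1); they miss things now and then, are a little off and sometimes report something else, mostly with a low value. They report only what shows in the picture. A call takes as long as a camera call.
- find_in(name, camera): "extent" ([centre column, centre row, width, height] in pixels, round what is visible of it).
- pinpoint(name, camera): "point" ([row, column] in pixels: a listed point, or the origin of a listed thing).
The state is a dict: "t": time; "joint_positions": joint angles; "joint_vel": joint speeds; "joint_torque": joint torques, N m; "eef_pos": TCP position; "ee_rot": TCP orientation; "ft_force": force on the tool from outside, world axes, zero at the start; "wrist_torque": the same for the moment, N m; "finger_gap": opening from 0.0 (shut) to 1.0 (fully open); "gripper_force": force on a finger pad.
Only numpy, scipy, OpenCV 4.12 (cv2) and the standard library are available. Lean on these libraries where they do the work, as an engineer would, in place of code of your own. Each camera call takes 0.05 s, during which the arm holds its last target. There are 200 camera calls.

### The job

The fret-levelling beam hangs by its wire bail on the keeper hook. Press the hook's sprung keeper down by its thumb peg until it snaps over and stays open by itself, without forcing it against its stop; then lift the beam off the hook without wrenching it and set it down gently, long flat face down, fully home in both slots of its wooden rest. Leave the keeper standing open and the other things on the bench where they are.

Things in the scene. Friction and masses are not known exactly. Their poses are not given: they have to be found in the camera images.
- hook_stand: Steel stand screwed to the bench; origin on the bench right under the hook's bowl; x away from the hook's open side (mm): base plate x -36..42, y +-48, 10 high; post x 29..42, y +-9, to z 192, on its -y side (to y -21, x 27..42) the keeper's spring strut. The hook is 8 mm round bar in the plane y=0, from the post down round the bowl (underside z 114) and up to an inward-curled nose.
- hook_bowl (a point): Bottom of the hook's bowl, where the bail bears: (0, 0, 122) mm in the hook_stand frame.
- hook_nose (a point): Top of the hook's nose: (-15, 0, 167) mm in the hook_stand frame; the nose's outermost point is at x -26. To come off, the bail must rise 46 to 55 mm from where it hangs (higher, the bar meets the underside of the hook), then travel at least 33 mm toward -x over the nose.
- keeper_axis (a point): Pin on which the keeper turns, parallel to the stand's y: (22, 0, 164) mm in the hook_stand frame. The keeper, a 10 mm wide plate, reaches from it to under the nose and closes the mouth; it opens downward, inside the hook, turning 1.05 rad. On the pin, beside the hook, an arm 28 mm long with the thumb peg, a ringed turning roller 10 across, is clamped by hand, y -47..-20; shut, its top is near (-2, -34, 183), but may be set 7 mm higher to 9 mm lower.
- keeper_end (a point): Free end of the keeper, 34 mm from its pin; in the hook_stand frame (mm): shut x -11, z 156; open on its stop x 12.7, z 131. Over-centre spring: from x 10.3 on it snaps to the stop and stays (3 N up on the peg would shut it); let go earlier it springs shut. Straight push down on the peg: 4 N at first, peak 10-12 N, fading to 0 after 24-26 mm, then about 2 mm free; on the stop it climbs fast (25 N in 0.7 mm), over 25 N bends the keeper.
- beam: Fret-levelling beam: plain aluminium bar 18 (x) by 190 (y) by 34 (z) mm, about 0.31 kg, origin at the centre of its flat underside; a bail of 6 mm wire, 28 wide in y, stands on the middle of its top, clear window under it 64 high. It hangs level across the hook, underside about 24 mm above the bench. Grip it across the 18 mm, on the side away from the thumb peg (+y).
- beam_grip (a point): Good point to grip the bar: on its middle plane, 58 mm toward +y from the bail, 10 mm below the bar's top (24 mm above its underside).
- bail_top (a point): Underside of the bail's arched top, which bears on the hook: on the beam's middle, 98 mm above its underside.
- beam_rest: Wooden rest fixed on the bench, origin at the centre of its underside, slots along y: board 54 (x) by 226 (y) by 10 mm; at each end (|y| 78..109) two light cheeks, tops 30 mm above the bench, form a slot 21 wide (bar 18) with sloped lead-ins and an end stop; 195 between the end stops (bar 190). Between the cheeks fingers have room. The beam may lie either end first.
- rest_floor (a point): Middle of the rest at the height of the two soft grey felt pads in the bottoms of the slots, on which the beam's underside has to lie (12 mm above the bench; together they give 1 mm for 14 N).
- archtop_guitar: Archtop guitar, fixed, neck in the red vice, body on a black block behind the work; keep the gripper clear of it. In world metres its front edge is at x 0.518 (near y -0.05) or farther, z 0.165..0.27; the block's front is at x 0.509 for y -0.55..-0.17, up to z 0.152; the vice fills y over 0.11, x 0.42..0.57, z 0.08..0.27.
- tuner: spare tuning machine, brass gear box with a cream button, 44x34x13, loose on the bench; origin at the centre of its underside; a bystander, leave alone
- marker: black marker pen with a red cap, 17x132x17 mm, loose; bystander, leave alone
- hex_keys: orange folding hex key set, 26x85x22, loose; bystander, leave alone
- wax_tin: round flat tin with an orange lid, 66 across, 25 high, loose; bystander, leave alone
- solvent: white squeeze bottle with an orange cap, 42 across, 121 high, loose; bystander, leave alone
- cap_pot: small black pot with a white ribbed lid, 38 across, 32 high, loose; bystander, leave alone
- cork: cork sanding block, 56x90x29, loose; bystander, leave alone

How it is judged (in metres and radians):
On the way, in this order (a step that is already met when the one before it is completed fails the run):
1. the keeper is pressed over centre and stays open, the beam still on the hook (x of keeper_end in the frame of hook_stand above 0.011 m and distance between bail_top and hook_bowl below 0.03 m and contact force between the fingers and hook_stand below 0.3 N), for 0.3 s.
2. the beam is off the hook and clear of it (horizontal distance between bail_top and hook_bowl above 0.06 m and contact force between beam and hook_stand below 0.1 N), for 0.1 s.
At the end, for the whole second after the job is handed in: The beam lies at rest and upright in both slots of the rest, its underside on the felt pads (within 3 mm in height and across the slot, 5 mm along it, tilt under 0.04 rad, in line within 0.05 rad, either end first), and the keeper still stands open (its end at x over 11 mm in the hook_stand frame) (z of beam in the frame of rest_floor between -0.003 and 0.003 m and x of beam in the frame of rest_floor between -0.003 and 0.003 m and y of beam in the frame of rest_floor between -0.005 and 0.005 m and angle between the y axis of beam and the y axis of beam_rest, either way round below 0.05 rad and angle between beam's own z axis and vertical below 0.04 rad and linear speed of beam below 0.02 m/s and x of keeper_end in the frame of hook_stand above 0.011 m); the robot touches nothing.
It fails at once if the gripper presses on the keeper or the hook with more than 25 N (contact force between the fingers and hook_stand above 25 N).
It fails at once if the beam is wrenched against the hook (over 25 N) (contact force between beam and hook_stand above 25 N).
It fails at once if the beam is banged or forced into the rest (over 30 N) (contact force between beam and beam_rest above 30 N).
It fails at once if another thing on the bench is shifted by more than 30 mm (distance of any of tuner, marker, hex_keys, wax_tin, solvent, cap_pot, cork from where it was at the start of the episode above 0.03 m).
It also fails if it takes over 72 s, if anything falls off the work surface, if the arm or the gripper's body presses on something with over 40 N, if the wrist force passes 120 N, or if a joint passes its speed limit or range.

## Working session

There is one attempt and no reset: what is moved stays moved. The work goes in short steps, Python scripts to look and compute and a tool call to move; the robot and the scene stay as the last step left them, time stands still between calls to the robot, and variables do not carry over. Pictures are saved under pics/ and viewed, at most 10 in all, crops included, and the job is handed in when it is done.

Besides the shell and the picture viewer there is one more tool, called after "Emit:" as name(argument=value, ...) on one line, values as JSON. jog_arm: Moves the arm, as the interface text tells. Its arguments: {"type":"object","properties":{"motion":{"type":"array"}},"required":["motion"]}

```bash
mkdir -p pics; cat > h.py <<'E'
from rig import *
import numpy as np, cv2
def ray(cal,px):
    K=np.array(cal["camera_matrix"]);u,v=px
    d=np.array([(u-K[0,2])/K[0,0],(v-K[1,2])/K[1,1]]);s=d.copy()
    for _ in range(20): s=d/(1+cal["k1"]*(s@s))
    return np.array([s[0],s[1],1.])
def world(cal,px,z):  # z depth
    R=np.array(cal["R"]);return R.T@(ray(cal,px)*z-np.array(cal["t"]))
def atz(cal,px,h):
    R=np.array(cal["R"]);c=-R.T@np.array(cal["t"]);d=R.T@ray(cal,px);return c+d*(h-c[2])/d[2]
def proj(cal,X):
    K=np.array(cal["camera_matrix"]);p=np.array(cal["R"])@np.array(X)+np.array(cal["t"]);s=p[:2]/p[2];s=s*(1+cal["k1"]*(s@s))
    return np.array([K[0,0]*s[0]+K[0,2],K[1,1]*s[1]+K[1,2]])
E
python3 - <<'E'
from h import *
np.set_printoptions(precision=4,suppress=True)
s=state();print(s["t"],s["eef_pos"],s["ee_rot"],s["finger_gap"])
for c in("side","top"):
    im,d=get_image(c);cv2.imwrite(f"pics/{c}0.png",im[...,::-1]);np.save(f"{c}0.npy",d);cal=get_calibration(c)
    print(c,-np.array(cal["R"]).T@cal["t"])
    for n in("hook_stand","hook_bowl","hook_nose","keeper_axis","keeper_end","beam","beam_grip","bail_top","beam_rest","rest_floor"):
        for r in pinpoint(n,c)[:2]:
            v,u=r["point"];z=d[int(round(v)),int(round(u))] if 0<=v<383.5 and 0<=u<511.5 else 0
            print(n,round(r["conf"],2),round(u,1),round(v,1),world(cal,(u,v),z))
E
```

```text
0.0 [0.1411 0.6083 0.1943] [[-0.9742  0.2258 -0.0003]
 [ 0.2258  0.9742 -0.0016]
 [-0.0001 -0.0016 -1.    ]] 1.001559294750648
side [-0.1635  1.0956  0.9842]
beam_rest 0.61 308.0 200.8 [ 0.4333 -0.3324  0.0135]
beam_rest 0.59 331.8 183.4 [ 0.396  -0.4961  0.0227]
rest_floor 0.78 308.5 198.8 [ 0.4409 -0.3546  0.0087]
top [-0.1425 -0.3643  1.6702]
hook_stand 0.93 225.9 222.0 [ 0.4357 -0.027   0.0161]
hook_stand 0.59 169.8 202.1 [0.4335 0.2078 0.0123]
hook_bowl 0.64 222.2 208.6 [ 0.4267 -0.0247  0.161 ]
hook_bowl 0.34 224.0 207.8 [ 0.4442 -0.0222  0.1287]
hook_nose 0.89 223.9 206.7 [ 0.4459 -0.0214  0.1341]
keeper_axis 0.65 225.8 200.2 [ 0.4585 -0.0253  0.1676]
keeper_end 0.4 220.4 206.7 [0.4918 0.0209 0.0012]
keeper_end 0.28 225.9 208.3 [ 0.4725 -0.0135  0.056 ]
beam 0.76 227.5 218.8 [ 0.4339 -0.0367  0.0609]
beam 0.58 219.2 208.6 [0.478  0.0191 0.0138]
beam_grip 0.97 208.4 212.2 [0.434  0.041  0.0559]
bail_top 0.97 221.6 207.3 [ 0.428  -0.0224  0.1677]
beam_rest 0.85 306.5 251.7 [ 0.4388 -0.349   0.0102]
rest_floor 0.64 304.6 250.7 [ 0.4383 -0.3413  0.0147]
```

```bash
python3 - <<'E'
import cv2,numpy as np
t=cv2.imread("pics/top0.png");s=cv2.imread("pics/side0.png")
a=cv2.resize(t[160:310,150:350],None,fx=4,fy=4,interpolation=cv2.INTER_CUBIC);cv2.imwrite("pics/a.png",a)
E
```

```text
(no output)
```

View pics/a.png

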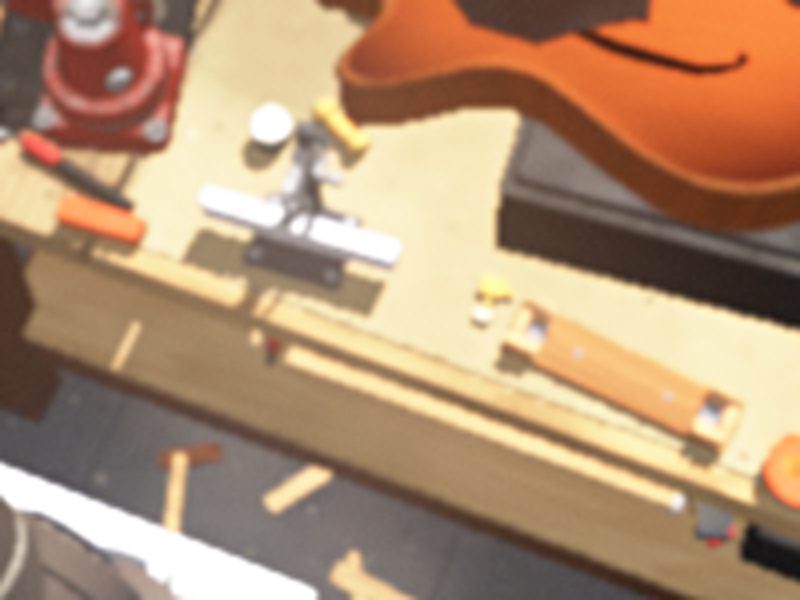

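View pics/side0.png

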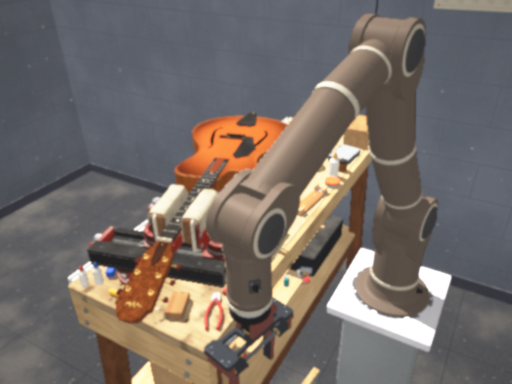

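The top view shows the beam from (201,209) to (249,222), with the hook open toward the robot and the post behind it. The thumb peg is near (234,205). The rest's slots are at (281,241) and (330,265). The side view is blocked by the arm.

```bash
python3 - <<'E'
from h import *
np.set_printoptions(precision=4,suppress=True)
cal=get_calibration("top")
def yaw(a,b): d=a-b; return np.degrees(np.arctan2(-d[0],d[1]))
a=atz(cal,(201.5,209),.058);b=atz(cal,(248.5,222.3),.058);print("beam",a,b,(a+b)/2,yaw(a,b))
a=atz(cal,(282.5,242.),.025);b=atz(cal,(330,264.),.025);print("rest",a,b,(a+b)/2,yaw(a,b))
d=np.load("top0.npy")
for px in((234,205),(235,204),(233,206),(220,180),(236,180),(241,187),(238,190)): print(px,world(cal,px,d[px[1],px[0]]))
w=get_calibration("wrist");R=np.array(w["R"]);c=-R.T@w["t"];s=state()
T=np.array(s["ee_rot"]);print("cam in tool",T.T@(c-s["eef_pos"]),"\n",R@T)
print(w["camera_matrix"])
# target shift of tool
for P in([.33,.25,.36],[.33,-.05,.36]): print(T.T@(np.array(P)-s["eef_pos"])/.03)
E
```

```text
beam [0.4356 0.0697 0.058 ] [ 0.4506 -0.1136  0.058 ] [ 0.4431 -0.022   0.058 ] 4.67164122050721
rest [ 0.4364 -0.2545  0.025 ] [ 0.4209 -0.4431  0.025 ] [ 0.4286 -0.3488  0.025 ] -4.697349043758894
(234, 205) [ 0.4467 -0.062   0.1811]
(235, 204) [ 0.4505 -0.0642  0.1836]
(233, 206) [ 0.4393 -0.0616  0.1878]
(220, 180) [0.5967 0.0676 0.0042]
(236, 180) [ 0.5099 -0.0455  0.2452]
(241, 187) [ 0.5049 -0.0652  0.2152]
(238, 190) [ 0.5106 -0.0503  0.1688]
cam in tool [ 0.0772 -0.0003 -0.1901] 
 [[-0.0001  1.     -0.0003]
 [-0.9584 -0.0002 -0.2853]
 [-0.2853  0.0003  0.9584]]
[[271.4684   0.     252.1034]
 [  0.     271.4684 191.6668]
 [  0.       0.       1.    ]]
[ -8.8336 -10.2305  -5.4949]
[-11.0925 -19.9721  -5.4957]
```

Emit:
jog_arm(motion=[87.8, 0, 0, -1.3, 0, 87.8, 0, 0, -2.6, 0, 87.8, -0.5, -0.5, -3.8, -0.5, 87.8, -1.3, -1.4, -4.6, -1, 87.8, -2.2, -2.4, -5.2, -1.5, 87.8, -3.1, -3.4, -5.5, -2, 87.8, -4, -4.4, -5.5, -2.5, 87.8, -4.9, -5.4, -5.5, -3, 87.8, -5.8, -6.4, -5.5, -3.5, 87.8, -6.6, -7.4, -5.5, -3.5])

```text
t: 1.93
eef_pos: [0.285, 0.3456, 0.3605]
ee_rot: [[-0.997, -0.079, 0.001], [-0.079, 0.997, 0.001], [-0.001, 0.001, -1.0]]
ft_force: [1.0, -0.3, 0.1]
finger_gap: 1.003
gripper_force: 0.0
```

```bash
python3 - <<'E'
from h import *
s=state();T=np.array(s["ee_rot"]);print(s["eef_pos"],T)
for P in([.33,.25,.36],[.35,-.05,.33]): print(T.T@(np.array(P)-s["eef_pos"])/.03)
E
```

```text
[0.28503705 0.34556282 0.36046684] [[-9.96845594e-01 -7.93634441e-02  5.53323933e-04]
 [-7.93629721e-02  9.96845441e-01  8.28326403e-04]
 [-6.17317276e-04  7.81800093e-04 -9.99999504e-01]]
[-1.24122282 -3.294338    0.01375194]
[ -1.11153951 -13.31648317   1.00583706]
```

Emit:
jog_arm(motion=[0, -0.5, -1.3, 0, 0, 0, -1, -2.6, 0, 0, 0, -1.3, -3.9, 0, 0, 0, -1.2, -5.2, 0, 0, 0, -1.1, -6.5, 0, 0, 0, -1.1, -7.8, 0, 0, 0, -1.1, -9.1, 0, 0, 0, -1.1, -10.4, 0, 0, 0, -1.1, -11.6, 0.3, 0, 0, -1.1, -12.5, 1, 0])

```text
t: 2.77
eef_pos: [0.3469, -0.0261, 0.3318]
ee_rot: [[-0.997, -0.076, 0.005], [-0.076, 0.997, 0.002], [-0.005, 0.002, -1.0]]
ft_force: [1.1, 0.2, -0.3]
finger_gap: 0.283
gripper_force: 0.0
```

```bash
cat > look.py <<'E'
from h import *
import sys
np.set_printoptions(precision=4,suppress=True)
tag=sys.argv[1]
s=state();print(s["t"],s["eef_pos"],s["ft_force"]);cal=get_calibration("wrist");im,d=get_image("wrist")
cv2.imwrite(f"pics/{tag}.png",im[...,::-1]);np.savez(f"{tag}.npz",d=d,**{k:np.array(v) for k,v in cal.items()})
for n in sys.argv[2:]:
    n,*h=n.split(":")
    for r in pinpoint(n,"wrist")[:2]:
        v,u=r["point"];z=d[min(max(int(round(v)),0),383),min(max(int(round(u)),0),511)]
        print(n,round(r["conf"],2),round(u,1),round(v,1),"depth:",world(cal,(u,v),z),"atz:",atz(cal,(u,v),float(h[0])) if h else "")
E
python3 look.py w1 hook_stand:0 hook_bowl:.122 hook_nose:.167 keeper_axis:.164 keeper_end:.156 beam:.024 beam_grip:.048 bail_top:.122
```

```text
2.7667 [ 0.3469 -0.0261  0.3318] [ 1.1412  0.1743 -0.2684]
hook_stand 0.57 249.8 203.5 depth: [ 0.437  -0.0236  0.0427] atz: [ 0.452  -0.0228  0.    ]
hook_bowl 0.65 250.7 228.4 depth: [ 0.4316 -0.022   0.1651] atz: [ 0.4513 -0.0207  0.122 ]
hook_nose 0.85 254.1 229.6 depth: [ 0.436  -0.0167  0.1589] atz: [ 0.4322 -0.0171  0.167 ]
keeper_axis 0.78 253.0 250.1 depth: [ 0.4652 -0.0161  0.1666] atz: [ 0.4667 -0.016   0.164 ]
keeper_end 0.55 248.6 230.2 depth: [ 0.4343 -0.0248  0.1657] atz: [ 0.4389 -0.0246  0.156 ]
beam 0.95 253.3 206.3 depth: [ 0.4377 -0.0171  0.0546] atz: [ 0.4488 -0.016   0.024 ]
beam 0.24 251.8 231.3 depth: [ 0.4356 -0.0201  0.1659] atz: [ 0.5021 -0.0149  0.024 ]
beam_grip 0.88 278.9 209.2 depth: [0.4382 0.0296 0.0591] atz: [0.4423 0.0311 0.048 ]
beam_grip 0.51 251.9 251.5 depth: [ 0.4666 -0.0176  0.1685] atz: [ 0.5341 -0.0124  0.048 ]
bail_top 0.78 250.4 225.4 depth: [ 0.4279 -0.0227  0.163 ] atz: [ 0.4461 -0.0215  0.122 ]
```

```bash
python3 -c "
import cv2;t=cv2.imread('pics/w1.png')
cv2.imwrite('pics/w1c.png',cv2.resize(t[160:290,170:330],None,fx=4.6,fy=4.6,interpolation=cv2.INTER_CUBIC))"
```

```text
(no output)
```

View pics/w1c.png

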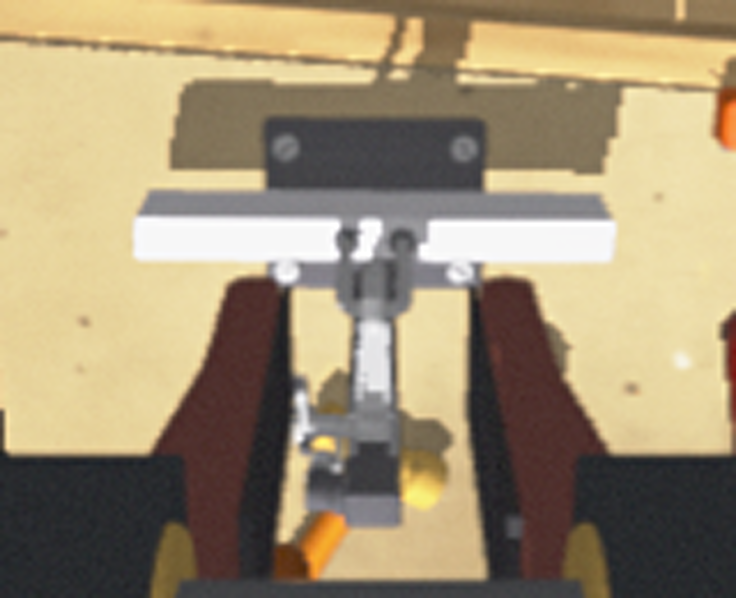

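The view is level with the stand. The base plate's front corners are at crop (265,120) and (485,120), the beam lies along crop row 238, and the peg is hidden behind the left finger. I'll shift toward −y with the fingers shut and look again.

Emit:
jog_arm(motion=[0, 0, -0.8, 0, 0, 0, 0, -1.6, 0, 0, 0, 0.3, -2.4, 0, 0, 0, 0.5, -2.7, 0, 0, 0, 0.5, -2.7, 0, 0, 0, 0.5, -2.7, 0, 0, 0, 0.5, -2.7, 0, 0])

```text
t: 3.8
eef_pos: [0.3377, -0.1043, 0.3302]
ee_rot: [[-0.997, -0.079, 0.0], [-0.079, 0.997, -0.0], [-0.0, -0.0, -1.0]]
ft_force: [0.1, 0.4, 0.9]
finger_gap: 0.005
gripper_force: 0.0
```

```bash
python3 look.py w2 hook_stand:0 hook_nose:.167 keeper_axis:.164 beam:.024 beam_grip:.048 bail_top:.122 rest_floor:.012 beam_rest:0; python3 - <<'E'
from h import *
z=np.load("w1.npz");f=lambda x,y,h:atz(z,(170+x/4.6-.4,160+y/4.6-.4),h)
a=f(265,118,.01);b=f(486,118,.01);m=(a+b)/2;e=(b-a)/np.linalg.norm(b-a);print(a,b,m,np.degrees(np.arctan2(-e[0],e[1])))
print("origin",m+.036*np.array([e[1],-e[0],0]))
a=f(134,240,.058);b=f(615,240,.058);print("beam",a,b,(a+b)/2,np.degrees(np.arctan2(a[0]-b[0],b[1]-a[1])))
t=cv2.imread('pics/w2.png');print(t.shape)
cv2.imwrite('pics/w2c.png',cv2.resize(t[160:310,230:400],None,fx=4,fy=4,interpolation=cv2.INTER_CUBIC))
E
```

```text
3.8 [ 0.3377 -0.1043  0.3302] [0.07   0.4389 0.8613]
hook_stand 0.68 286.2 210.3 depth: [ 0.438  -0.0312  0.031 ] atz: [ 0.4492 -0.0262  0.    ]
hook_nose 0.9 307.0 240.3 depth: [0.5128 0.0254 0.0008] atz: [ 0.4321 -0.0182  0.167 ]
keeper_axis 0.96 303.4 262.9 depth: [ 0.304  -0.0917  0.4468] atz: [ 0.4709 -0.0176  0.164 ]
beam 0.89 292.3 213.7 depth: [ 0.4367 -0.0224  0.0505] atz: [ 0.4467 -0.0174  0.024 ]
beam_grip 0.82 323.8 217.1 depth: [0.4355 0.0342 0.0596] atz: [0.4399 0.0379 0.048 ]
bail_top 0.66 295.9 235.5 depth: [ 0.4449 -0.0263  0.1261] atz: [ 0.4468 -0.0255  0.122 ]
bail_top 0.3 5.9 181.7 depth: [ 0.4258 -0.5799  0.0229] atz: [ 0.3929 -0.4865  0.122 ]
rest_floor 0.61 123.7 190.5 depth: [ 0.4295 -0.3517  0.0107] atz: [ 0.429 -0.351  0.012]
beam_rest 0.67 127.9 193.3 depth: [ 0.4346 -0.3436  0.0105] atz: [ 0.4382 -0.3485  0.    ]
[ 0.41407475 -0.06977542  0.01      ] [0.40704716 0.02391947 0.01      ] [ 0.41056096 -0.02292797  0.01      ] 4.2894433413564625
origin [ 0.44646012 -0.02023535  0.01      ]
beam [ 0.45457994 -0.11581748  0.058     ] [0.44032167 0.07481472 0.058     ] [ 0.4474508  -0.02050138  0.058     ] 4.27745365930381
(384, 512, 3)
```

View pics/w2c.png

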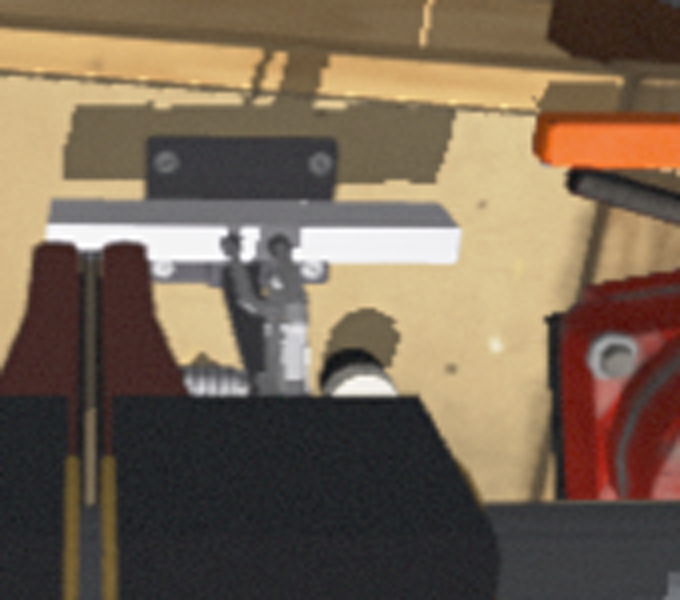

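The ringed peg shows at crop (215,378), which is about pixel (284,254). The hook is to its right.

```bash
python3 - <<'E'
from h import *
np.set_printoptions(precision=4,suppress=True)
z=np.load("w2.npz");d=z["d"]
th=np.radians(4.3);A=np.array([[np.cos(th),-np.sin(th),0],[np.sin(th),np.cos(th),0],[0,0,1]]);o=np.array([.4465,-.0203,0])
for v in range(250,259):
    print(v,[tuple(np.round(1e3*A.T@(world(z,(u,v),d[v,u])-o)).astype(int)) for u in range(276,293,3)])
s=state();T=np.array(s["ee_rot"])
for X in(-3,):
  P=o+A@np.array([X/1e3,-.037,.205]);print(P,T.T@(P-s["eef_pos"])/.03)
E
```

```text
250 [(np.int64(91), np.int64(-25), np.int64(3)), (np.int64(92), np.int64(-18), np.int64(1)), (np.int64(93), np.int64(-11), np.int64(0)), (np.int64(92), np.int64(-5), np.int64(1)), (np.int64(92), np.int64(1), np.int64(2)), (np.int64(36), np.int64(-9), np.int64(103))]
251 [(np.int64(-4), np.int64(-42), np.int64(180)), (np.int64(-4), np.int64(-38), np.int64(179)), (np.int64(96), np.int64(-11), np.int64(-1)), (np.int64(95), np.int64(-5), np.int64(1)), (np.int64(94), np.int64(1), np.int64(2)), (np.int64(37), np.int64(-9), np.int64(105))]
252 [(np.int64(-4), np.int64(-42), np.int64(182)), (np.int64(-4), np.int64(-38), np.int64(183)), (np.int64(-4), np.int64(-34), np.int64(183)), (np.int64(-4), np.int64(-30), np.int64(182)), (np.int64(-4), np.int64(-26), np.int64(183)), (np.int64(-3), np.int64(-21), np.int64(181))]
253 [(np.int64(-3), np.int64(-43), np.int64(184)), (np.int64(-3), np.int64(-38), np.int64(183)), (np.int64(-3), np.int64(-34), np.int64(184)), (np.int64(-4), np.int64(-30), np.int64(186)), (np.int64(-3), np.int64(-26), np.int64(184)), (np.int64(-2), np.int64(-21), np.int64(182))]
[... 751 characters left out ...]
)), (np.int64(0), np.int64(-26), np.int64(187)), (np.int64(1), np.int64(-22), np.int64(184))]
257 [(np.int64(-125), np.int64(-65), np.int64(405)), (np.int64(2), np.int64(-38), np.int64(186)), (np.int64(2), np.int64(-34), np.int64(186)), (np.int64(1), np.int64(-30), np.int64(188)), (np.int64(2), np.int64(-26), np.int64(187)), (np.int64(41), np.int64(-11), np.int64(119))]
258 [(np.int64(-125), np.int64(-65), np.int64(406)), (np.int64(4), np.int64(-38), np.int64(186)), (np.int64(3), np.int64(-34), np.int64(187)), (np.int64(4), np.int64(-30), np.int64(186)), (np.int64(3), np.int64(-26), np.int64(187)), (np.int64(112), np.int64(9), np.int64(0))]
[ 0.4463 -0.0574  0.205 ] [-3.7468  1.3029  4.1703]
```

Emit:
jog_arm(motion=[0, -0.8, 0.3, 0.5, 0, 0, -1.6, 0.6, 1.2, 0, 0, -2.4, 0.9, 1.9, 0, 0, -3.1, 1.2, 2.6, 0, 0, -3.6, 1.28, 3.2, 0, 0, -3.75, 1.28, 3.7, 0, 0, -3.75, 1.28, 4.0, 0, 0, -3.75, 1.28, 4.2, 0, 0, -3.75, 1.28, 4.2, 0, 0, -3.75, 1.28, 4.2, 0])

```text
t: 5.08
eef_pos: [0.4462, -0.0586, 0.2046]
ee_rot: [[-0.997, -0.077, 0.0], [-0.077, 0.997, 0.0], [-0.0, 0.0, -1.0]]
ft_force: [0.0, -0.2, 0.4]
finger_gap: 0.005
gripper_force: 0.0
```

Emit:
jog_arm(motion=[0, 0, 0, 0.15, 0, 0, 0, 0, 0.3, 0, 0, 0, 0, 0.45, 0, 0, 0, 0, 0.55, 0, 0, 0, 0, 0.65, 0, 0, 0, 0, 0.7, 0, 0, 0, 0, 0.7, 0, 0, 0, 0, 0.7, 0])

```text
t: 5.75
eef_pos: [0.4464, -0.0584, 0.1831]
ee_rot: [[-0.997, -0.078, -0.0], [-0.078, 0.997, -0.0], [0.0, -0.0, -1.0]]
ft_force: [-0.1, 0.6, -0.3]
finger_gap: 0.003
gripper_force: 0.0
```

Emit:
jog_arm(motion=[0, 0, 0, 0.05, 0, 0, 0, 0, 0.1, 0, 0, 0, 0, 0.1, 0, 0, 0, 0, 0.1, 0])

```text
t: 6.08
eef_pos: [0.4464, -0.0583, 0.1801]
ee_rot: [[-0.997, -0.078, -0.0], [-0.078, 0.997, -0.0], [0.0, 0.0, -1.0]]
ft_force: [0.7, 0.6, 0.8]
finger_gap: 0.002
gripper_force: 0.0
```

Emit:
jog_arm(motion=[0, 0, 0, 0.05, 0, 0, 0, 0, 0.1, 0, 0, 0, 0, 0.1, 0, 0, 0, 0, 0.1, 0])

```text
t: 6.42
eef_pos: [0.4463, -0.0584, 0.177]
ee_rot: [[-0.997, -0.078, -0.0], [-0.078, 0.997, -0.0], [0.0, -0.0, -1.0]]
ft_force: [-0.1, -0.5, -0.5]
finger_gap: 0.003
gripper_force: 0.0
```

```bash
python3 look.py w3; python3 -c "
import cv2;t=cv2.imread('pics/w3.png')
cv2.imwrite('pics/w3c.png',cv2.resize(t[180:330,180:340],None,fx=4,fy=4,interpolation=cv2.INTER_CUBIC))"
```

```text
6.4167 [ 0.4463 -0.0584  0.177 ] [-0.1115 -0.4565 -0.4608]
```

View pics/w3c.png

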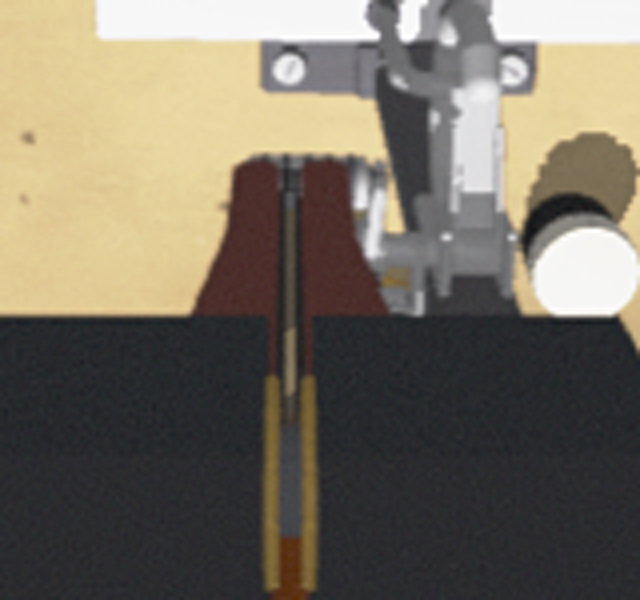

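```bash
python3 - <<'E'
from h import *
z=np.load("w3.npz");d=z["d"]
th=np.radians(4.3);A=np.array([[np.cos(th),-np.sin(th),0],[np.sin(th),np.cos(th),0],[0,0,1]]);o=np.array([.4465,-.0203,0])
for v in (217,218,219,220,221,222,224,228,232,236):
    print(v,[tuple(int(q) for q in np.round(1e3*A.T@(world(z,(u,v),d[v,u])-o))) for u in (240,246,252,256,262,268,271,274)])
E
```

```text
217 [(67, -56, 1), (67, -47, 1), (67, -38, 1), (67, -33, 2), (67, -24, 1), (67, -15, 0), (67, -11, 1), (67, -7, 1)]
218 [(69, -56, -1), (-5, -43, 181), (-4, -39, 179), (-4, -36, 180), (-5, -31, 182), (-4, -27, 180), (69, -11, 0), (69, -7, 0)]
219 [(70, -56, 1), (-4, -43, 182), (-5, -39, 183), (-5, -36, 184), (-4, -31, 182), (-4, -27, 182), (-4, -25, 182), (70, -6, 0)]
220 [(-13, -46, 205), (-13, -42, 205), (-4, -39, 183), (-4, -36, 184), (-13, -32, 205), (-4, -27, 182), (-4, -25, 183), (-4, -22, 183)]
221 [(-13, -46, 207), (-14, -42, 208), (-4, -39, 185), (-13, -36, 208), (-13, -32, 207), (-4, -27, 184), (-3, -25, 183), (-3, -22, 182)]
222 [(-13, -46, 209), (-14, -42, 210), (-12, -39, 207), (-13, -36, 209), (-14, -32, 210), (-3, -27, 185), (-3, -25, 185), (-2, -22, 182)]
224 [(-14, -46, 213), (-13, -42, 212), (-12, -39, 209), (-13, -36, 212), (-13, -32, 212), (-2, -27, 186), (-2, -25, 185), (-1, -22, 183)]
228 [(-13, -46, 218), (-13, -42, 218), (-12, -39, 215), (-14, -36, 219), (-14, -33, 219), (1, -27, 187), (1, -25, 186), (1, -23, 185)]
232 [(-13, -46, 223), (-13, -42, 223), (-12, -39, 220), (-13, -36, 224), (-13, -33, 224), (-14, -29, 224), (91, -10, 1), (6, -22, 183)]
236 [(-13, -45, 228), (-13, -42, 228), (-12, -39, 226), (-12, -36, 227), (-13, -33, 229), (-13, -30, 229), (16, -23, 169), (11, -22, 179)]
```

```bash
python3 - <<'E'
from h import *
for f,e in(("w1",[.3469,-.0261,.3318]),("w2",[.3377,-.1043,.3302]),("w3",[.4463,-.0584,.177])):
  z=np.load(f+".npz");d=z["d"];R=z["R"]
  T=np.array([[-.997,-.078,0],[-.078,.997,0],[0,0,-1]])
  print(f,proj(z,e),"cam in tool",T.T@(-R.T@z["t"]-e))
  for u in (237,240,243,247,258,262):
    print(u,[(v,*[int(q) for q in np.round(1e3*T.T@(world(z,(u,v),d[v,u])-e))]) for v in (214,216,218,220,221,222,223,225,230,238)])
E
```

```text
w1 [252.95876469 218.02672368] cam in tool [ 0.078278   -0.00085662 -0.18976104]
237 [(214, -105, -28, 274), (216, -128, -31, 322), (218, -132, -31, 321), (220, -137, -31, 321), (221, -139, -31, 321), (222, -141, -31, 321), (223, -148, -32, 331), (225, -153, -32, 333), (230, -164, -32, 332), (238, -182, -32, 331)]
240 [(214, -104, -22, 272), (216, -128, -25, 322), (218, -133, -25, 323), (220, -137, -25, 322), (221, -138, -25, 320), (222, -141, -25, 322), (223, -147, -25, 330), (225, -151, -25, 329), (230, -163, -26, 330), (238, -183, -26, 332)]
243 [(214, -103, -17, 269), (216, -129, -19, 323), (218, -132, -19, 321), (220, -99, -16, 232), (221, -99, -15, 226), (222, -99, -15, 223), (223, -98, -15, 217), (225, -99, -15, 211), (230, -164, -19, 331), (238, -182, -20, 331)]
247 [(214, -103, -10, 269), (216, -126, -10, 316), (218, -130, -11, 315), (220, -130, -10, 305), (221, -130, -10, 300), (222, -130, -10, 296), (223, -131, -10, 292), (225, -97, -9, 206), (230, -130, -10, 259), (238, -129, -9, 225)]
258 [(214, -97, 10, 254), (216, -97, 10, 244), (218, -97, 10, 236), (220, -97, 9, 226),
[... 2334 characters left out ...]
(222, 10, -6, -32), (223, 10, -6, -34), (225, 10, -6, -36), (230, 11, -6, -45), (238, 77, -1, -190)]
247 [(214, -66, -8, 177), (216, -68, -8, 175), (218, 1, -4, -3), (220, 11, -4, -29), (221, 11, -4, -31), (222, 10, -4, -31), (223, 11, -4, -34), (225, 10, -4, -36), (230, 11, -4, -44), (238, 10, -3, -55)]
258 [(214, -66, 8, 177), (216, -68, 8, 176), (218, -71, 8, 175), (220, 10, 3, -29), (221, 10, 3, -31), (222, 10, 3, -31), (223, 10, 3, -33), (225, 10, 3, -36), (230, 10, 3, -44), (238, 10, 3, -55)]
262 [(214, -65, 14, 176), (216, 77, -1, -190), (218, 2, 7, -5), (220, 10, 6, -28), (221, 10, 6, -30), (222, 11, 6, -33), (223, 11, 6, -35), (225, 10, 5, -37), (230, 10, 5, -44), (238, 10, 5, -55)]
```

The depth shows the peg top still at about 187 mm, and the visible fingertips end behind the TCP. So there is no contact yet, and I'll keep going down in small steps while watching the force.

Emit:
jog_arm(motion=[0, 0, 0, 0.05, 0, 0, 0, 0, 0.1, 0, 0, 0, 0, 0.13, 0, 0, 0, 0, 0.13, 0])

```text
t: 6.8
eef_pos: [0.4462, -0.0583, 0.173]
ee_rot: [[-0.997, -0.078, -0.0], [-0.078, 0.997, -0.0], [0.0, -0.0, -1.0]]
ft_force: [0.3, 0.1, 0.8]
finger_gap: 0.003
gripper_force: 0.0
```

Emit:
jog_arm(motion=[0, 0, 0, 0.05, 0, 0, 0, 0, 0.1, 0, 0, 0, 0, 0.13, 0, 0, 0, 0, 0.13, 0])

```text
t: 7.13
eef_pos: [0.4462, -0.0583, 0.1691]
ee_rot: [[-0.997, -0.078, -0.0], [-0.078, 0.997, -0.0], [0.0, -0.0, -1.0]]
ft_force: [-0.4, -0.2, -0.5]
finger_gap: 0.003
gripper_force: 0.0
```

```bash
python3 look.py w4; python3 - <<'E'
from h import *
z=np.load("w4.npz");d=z["d"]
th=np.radians(4.3);A=np.array([[np.cos(th),-np.sin(th),0],[np.sin(th),np.cos(th),0],[0,0,1]]);o=np.array([.4465,-.0203,0])
for v in range(214,240,2):
    print(v,[tuple(int(q) for q in np.round(1e3*A.T@(world(z,(u,v),d[v,u])-o))) for u in (240,246,252,258,262,268,271,274)])
t=cv2.imread('pics/w4.png')
cv2.imwrite('pics/w4c.png',cv2.resize(t[190:270,200:320],None,fx=6,fy=6,interpolation=cv2.INTER_CUBIC))
E
```

```text
7.1333 [ 0.4462 -0.0583  0.1691] [-0.4322 -0.244  -0.4892]
214 [(60, -55, 0), (59, -47, 1), (59, -38, 1), (59, -30, 1), (59, -24, 0), (59, -16, 0), (59, -12, 1), (60, -7, 0)]
216 [(63, -55, 0), (62, -47, 0), (62, -38, 0), (62, -30, 0), (62, -24, 1), (62, -16, 1), (62, -12, 1), (62, -7, 1)]
218 [(66, -56, 0), (66, -47, 0), (65, -38, 1), (65, -30, 1), (66, -24, 0), (65, -16, 1), (65, -11, 1), (66, -7, 0)]
220 [(-14, -46, 199), (-14, -42, 198), (68, -38, 0), (-13, -35, 198), (-14, -32, 199), (68, -16, 0), (68, -11, 1), (68, -7, 1)]
222 [(-13, -46, 201), (-13, -42, 201), (-12, -39, 197), (-14, -35, 202), (-14, -32, 201), (72, -16, 0), (72, -11, 0), (71, -7, 1)]
224 [(-14, -46, 205), (-13, -42, 204), (-12, -39, 201), (-14, -35, 205), (-14, -32, 205), (-4, -27, 182), (-4, -25, 182), (-3, -23, 180)]
226 [(-13, -46, 208), (-14, -42, 208), (-11, -39, 203), (-13, -35, 207), (-13, -33, 207), (-3, -27, 184), (-3, -25, 184), (-2, -23, 182)]
228 [(-14, -46, 211), (-13, -42, 210), (-12, -39, 207), (-13, -35, 210), (-14, -33, 210), (-3, -28, 186), (-2, -25, 185), (-2, -23, 184)]
230 [(-14, -46, 214), (-13, -42, 212), (-12, -39, 210), (-13, -35, 213), (-13, -33, 213), (-14, -29, 213), (-1, -25, 187), (0, -23, 184)]
232 [(-13, -46, 216), (-13, -42, 215), (-12, -39, 212), (-14, -35, 217), (-13, -33, 216), (-14, -29, 216), (0, -25, 186), (2, -23, 183)]
234 [(-13, -45, 218), (-13, -42, 218), (-12, -39, 216), (-14, -35, 219), (-13, -33, 218), (-13, -29, 218), (2, -25, 185), (3, -23, 183)]
236 [(-13, -45, 221), (-14, -42, 221), (-12, -39, 219), (-14, -35, 221), (-14, -33, 221), (-13, -30, 221), (4, -25, 185), (5, -23, 182)]
238 [(-13, -45, 223), (-13, -42, 223), (-12, -39, 220), (-13, -35, 224), (-14, -33, 224), (-14, -30, 224), (96, -11, 2), (7, -23, 182)]
```

View pics/w4c.png

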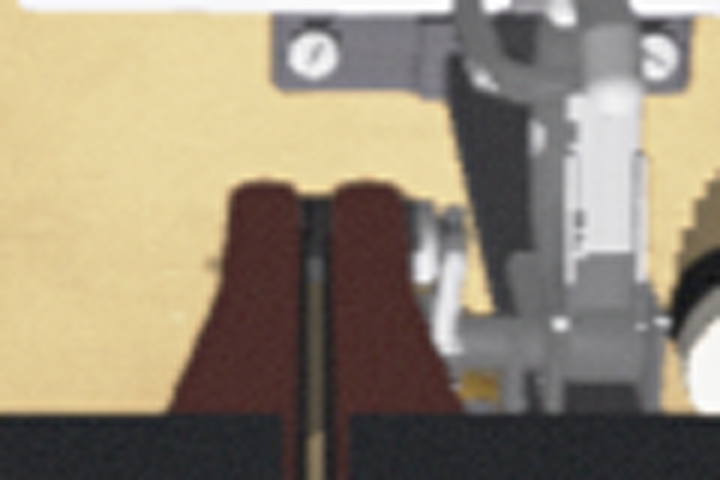

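The keeper is still shut and the peg is untouched, with its top at 187. The fingertips are visible at about z 198, so they end roughly 28 mm behind the reported TCP. I expect contact about 11 mm lower.

Emit:
jog_arm(motion=[0, 0, 0, 0.1, 0, 0, 0, 0, 0.2, 0, 0, 0, 0, 0.3, 0, 0, 0, 0, 0.36, 0, 0, 0, 0, 0.42, 0, 0, 0, 0, 0.45, 0, 0, 0, 0, 0.45, 0])

```text
t: 7.77
eef_pos: [0.4469, -0.0584, 0.156]
ee_rot: [[-0.997, -0.077, 0.001], [-0.077, 0.997, 0.0], [-0.001, -0.0, -1.0]]
ft_force: [0.1, 0.7, 5.1]
finger_gap: 0.007
gripper_force: 2.6
```

Contact is at about TCP z 0.157, so the tip offset is confirmed. Now I'll press.

Emit:
jog_arm(motion=[0, 0, 0, 0.07, 0, 0, 0, 0, 0.14, 0, 0, 0, 0, 0.21, 0, 0, 0, 0, 0.28, 0, 0, 0, 0, 0.35, 0, 0, 0, 0, 0.42, 0, 0, 0, 0, 0.5, 0, 0, 0, 0, 0.56, 0, 0, 0, 0, 0.6, 0, 0, 0, 0, 0.6, 0])

```text
t: 8.6
eef_pos: [0.4473, -0.0581, 0.1383]
ee_rot: [[-0.997, -0.078, 0.002], [-0.078, 0.997, 0.0], [-0.002, 0.0, -1.0]]
ft_force: [0.6, 0.6, 6.6]
finger_gap: 0.003
gripper_force: 3.3
```

Force is past its peak and fading. Continuing in small steps.

Emit:
jog_arm(motion=[0, 0, 0, 0.03, 0, 0, 0, 0, 0.06, 0, 0, 0, 0, 0.1, 0, 0, 0, 0, 0.13, 0, 0, 0, 0, 0.13, 0])

```text
t: 9.02
eef_pos: [0.4466, -0.0582, 0.1339]
ee_rot: [[-0.997, -0.078, 0.0], [-0.078, 0.997, 0.0], [-0.0, 0.0, -1.0]]
ft_force: [-1.3, 1.0, 2.6]
finger_gap: 0.006
gripper_force: 1.3
```

Emit:
jog_arm(motion=[0, 0, 0, 0.03, 0, 0, 0, 0, 0.06, 0, 0, 0, 0, 0.06, 0, 0, 0, 0, 0.06, 0])

```text
t: 9.35
eef_pos: [0.446, -0.0585, 0.1318]
ee_rot: [[-0.997, -0.077, -0.001], [-0.077, 0.997, -0.0], [0.001, -0.0, -1.0]]
ft_force: [1.1, -0.4, -0.1]
finger_gap: 0.01
gripper_force: 0.0
```

Emit:
jog_arm(motion=[0, 0, 0, 0.03, 0, 0, 0, 0, 0.03, 0, 0, 0, 0, 0.03, 0])

```text
t: 9.6
eef_pos: [0.4463, -0.0584, 0.1311]
ee_rot: [[-0.997, -0.077, -0.0], [-0.077, 0.997, -0.0], [0.0, -0.0, -1.0]]
ft_force: [0.6, 0.3, 0.1]
finger_gap: 0.008
gripper_force: 0.0
```

Emit:
jog_arm(motion=[0, 0, 0, -0.1, 0, 0, 0, 0, -0.4, 0, 0, 0, 0, -1, 0, 0, 0, 0, -2, 0, 0, 0.3, 0, -3, 0, 0, 0.8, 0.4, -4, 0, 0, 1.5, 0.8, -4, 0, 40, 2, 1.2, -4, 0, 40, 2, 1.2, -4, 0])

```text
t: 10.35
eef_pos: [0.3818, -0.0258, 0.2522]
ee_rot: [[-0.997, -0.079, 0.001], [-0.079, 0.997, 0.002], [-0.001, 0.002, -1.0]]
ft_force: [-0.6, -0.3, 0.2]
finger_gap: 0.121
gripper_force: 0.0
```

```bash
python3 look.py w5 hook_bowl:.122 keeper_end:.131 keeper_axis:.164 hook_nose:.167 beam:.024 beam_grip:.048; python3 -c "
import cv2;t=cv2.imread('pics/w5.png')
cv2.imwrite('pics/w5c.png',cv2.resize(t[150:310,170:350],None,fx=3.7,fy=3.7,interpolation=cv2.INTER_CUBIC))"
```

```text
10.35 [ 0.3818 -0.0258  0.2522] [-0.6375 -0.2672  0.2029]
keeper_end 0.77 251.6 239.8 depth: [ 0.459  -0.0206  0.1343] atz: [ 0.4607 -0.0205  0.131 ]
keeper_axis 0.81 254.3 256.9 depth: [ 0.4641 -0.0172  0.1667] atz: [ 0.4657 -0.017   0.164 ]
hook_nose 0.92 252.5 232.3 depth: [ 0.4331 -0.0217  0.1676] atz: [ 0.4334 -0.0217  0.167 ]
beam 0.77 253.7 201.6 depth: [ 0.4368 -0.0191  0.0505] atz: [ 0.4457 -0.0182  0.024 ]
beam 0.22 287.6 208.4 depth: [0.4411 0.0325 0.0579] atz: [0.4531 0.0382 0.024 ]
beam_grip 0.78 287.0 203.7 depth: [0.4339 0.0308 0.0573] atz: [0.437  0.0323 0.048 ]
beam_grip 0.36 54.1 176.5 depth: [ 0.4329 -0.3525  0.0097] atz: [ 0.4215 -0.3242  0.048 ]
```

View pics/w5c.png

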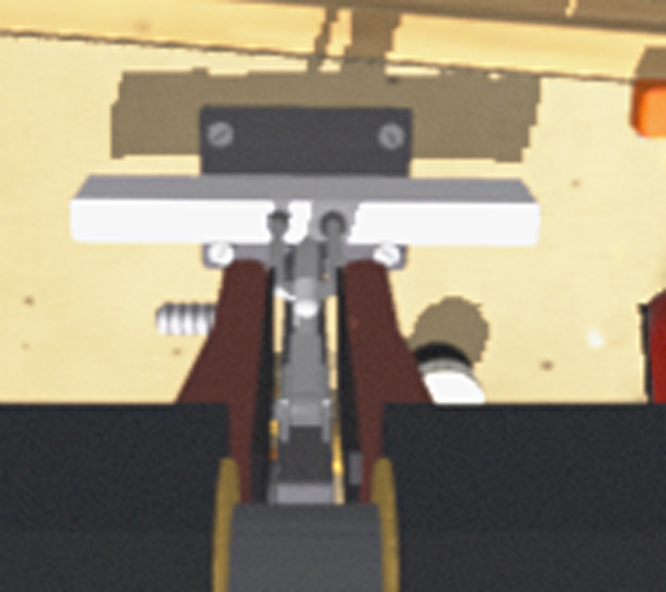

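The keeper stands open: the keeper end is about 13 mm along stand x, and the peg is low on the left at crop (185,320). The beam still hangs along crop row 221. Next I'll check the gripper body's profile and work out the grip.

```bash
python3 - <<'E'
from h import *
np.set_printoptions(precision=4,suppress=True)
T=np.array([[-.997,-.078,0],[-.078,.997,0],[0,0,-1]])
z=np.load("w5.npz");d=z["d"];e=np.array([.3818,-.0258,.2522])
P=[]
for v in range(200,384,2):
  for u in range(0,512,4):
    if d[v,u]>0:
      p=T.T@(world(z,(u,v),d[v,u])-e)
      if -.2<p[2]<0 and abs(p[0])<.075: P.append(p)
P=np.array(P)*1e3
for a in range(-190,0,10):
  q=P[(P[:,2]>=a)&(P[:,2]<a+10)]
  if len(q): print(a,len(q),"x",q[:,0].min().round(),q[:,0].max().round(),"y",q[:,1].min().round(),q[:,1].max().round())
c=lambda x,y,h:atz(z,(170+x/3.7-.4,150+y/3.7-.4),h)
a=c(72,221,.058);b=c(539,222,.058);y=(b-a)/np.linalg.norm(b-a)
print("beam",a,b,np.linalg.norm(b-a),(a+b)/2,"yaw",np.degrees(np.arctan2(-y[0],y[1])))
print("len front",c(72,200,.058),c(72,243,.058))
print("grip60",(a+b)/2+.06*y)
for u,v in((220,236),(216,236),(224,236)): print("peg",world(z,(u,v),d[v,u]))
E
```

```text
-150 1717 x 20.0 26.0 y -61.0 61.0
-140 1753 x 12.0 34.0 y -74.0 73.0
-130 2029 x -1.0 34.0 y -77.0 76.0
-120 775 x -12.0 33.0 y -81.0 79.0
-110 51 x -14.0 31.0 y -75.0 73.0
-100 18 x -7.0 11.0 y -8.0 6.0
-90 47 x 2.0 11.0 y -10.0 8.0
-80 54 x 8.0 11.0 y -17.0 16.0
-70 47 x 8.0 11.0 y -17.0 15.0
-60 35 x 9.0 11.0 y -14.0 14.0
-50 35 x -10.0 11.0 y -14.0 14.0
-40 30 x -2.0 11.0 y -13.0 12.0
-30 6 x 9.0 11.0 y -14.0 12.0
beam [ 0.4542 -0.1156  0.058 ] [0.4397 0.0744 0.058 ] 0.19062605648259154 [ 0.447  -0.0206  0.058 ] yaw 4.3437309437173655
len front [ 0.4451 -0.1157  0.058 ] [ 0.4638 -0.1155  0.058 ]
grip60 [0.4424 0.0392 0.058 ]
peg [ 0.445  -0.0582  0.1584]
peg [ 0.445  -0.0627  0.1592]
peg [ 0.4444 -0.0536  0.1588]
```

The peg stays at z 0.159, so the keeper is open. Before gripping I'll take one close look at the rest and the clearance to the block.

Emit:
jog_arm(motion=[60, 0.5, -0.5, -1, 0, 60, 1, -1.6, -1.6, 0, 60, 1.5, -2.8, -1.6, 0, 60, 2, -4, -1.6, 0, 60, 2, -5.2, -1.6, 0, 60, 2, -6.5, -1.6, 0, 60, 2, -7.8, -1.6, 0, 60, 2, -8.6, -1.6, 0, 60, 2, -8.9, -1.6, 0, 60, 2, -8.9, -1.6, 0])

```text
t: 11.53
eef_pos: [0.3443, -0.3005, 0.2994]
ee_rot: [[-0.997, -0.073, -0.002], [-0.073, 0.997, -0.003], [0.002, -0.003, -1.0]]
ft_force: [-0.6, -0.1, -0.5]
finger_gap: 0.682
gripper_force: 0.0
```

```bash
python3 look.py w6 rest_floor:.012 beam_rest:0; cp pics/w6.png pics/w6v.png
```

```text
11.5333 [ 0.3443 -0.3005  0.2994] [-0.5844 -0.1281 -0.5434]
rest_floor 0.73 223.9 200.2 depth: [ 0.4292 -0.3483  0.0108] atz: [ 0.4288 -0.3482  0.012 ]
beam_rest 0.75 227.0 200.5 depth: [ 0.4293 -0.3425  0.0111] atz: [ 0.433  -0.3433  0.    ]
```

View pics/w6v.png

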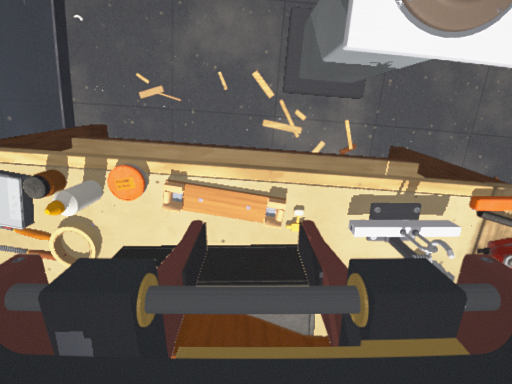

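The rest spans pixels (165–285, 180–222). The tuner is at (297,218) beside its +y end, and the tin and bottle are farther left. I'll fit the rest's pose from the depth.

```bash
python3 - <<'E'
from h import *
np.set_printoptions(precision=4,suppress=True)
z=np.load("w6.npz");d=z["d"]
P=np.array([world(z,(u,v),d[v,u]) for v in range(165,300) for u in range(120,330) if d[v,u]>0])
# bench bias
b=P[(P[:,0]>.38)&(P[:,0]<.49)&(P[:,1]>-.48)&(P[:,1]<-.2)]
print("bench z",np.median(b[abs(b[:,2])<.005,2]))
def rect(q): 
    (c,s,a)=cv2.minAreaRect(q[:,:2].astype(np.float32)*1000); return np.round(c,1),np.round(s,1),round(a,2)
box=(abs(b[:,0]-.429)<.05)&(abs(b[:,1]+.349)<.125)
q=b[box&(b[:,2]>.007)&(b[:,2]<.0145)];print(len(q),"board",rect(q),q[:,:2].mean(0))
q=b[box&(b[:,2]>.026)&(b[:,2]<.034)];print(len(q),"cheektops",rect(q))
for s in(1,-1):
    k=q[(q[:,1]+.349)*s>0];print(s,len(k),rect(k),k.mean(0))
m=np.zeros((400,400),np.uint8)
k=P[(P[:,2]>.04)&(P[:,2]<.14)&(P[:,0]>.47)&(P[:,0]<.6)&(P[:,1]<-.15)&(P[:,1]>-.5)]
for y0 in np.arange(-.5,-.15,.05):
    kk=k[(k[:,1]>=y0)&(k[:,1]<y0+.05)]
    if len(kk): print("block",y0,np.percentile(kk[:,0],[2,50]),len(kk))
im=cv2.imread("pics/w6.png");cv2.imwrite("pics/w6c.png",cv2.resize(im[170:232,155:310],None,fx=5,fy=5,interpolation=cv2.INTER_CUBIC))
E
```

```text
bench z 0.000520480637240322
2600 board (array([ 435.7, -340.2]), array([237.7,  55.4]), 84.34) [ 0.4334 -0.3475]
589 cheektops (array([ 434.9, -347.3]), array([219.7,  50.6]), 84.67)
1 283 (array([ 443.7, -253.7]), array([31.5, 50.5]), 84.81) [ 0.4437 -0.2519  0.0294]
-1 306 (array([ 426.3, -440.7]), array([32. , 50.5]), 84.97) [ 0.426  -0.4426  0.0293]
block -0.5 [0.5336 0.5354] 149
block -0.45 [0.5327 0.5339] 14
block -0.4 [0.5245 0.526 ] 467
block -0.35000000000000003 [0.5201 0.5227] 954
block -0.30000000000000004 [0.5159 0.5184] 958
block -0.25000000000000006 [0.5118 0.5142] 903
```

View pics/w6c.png

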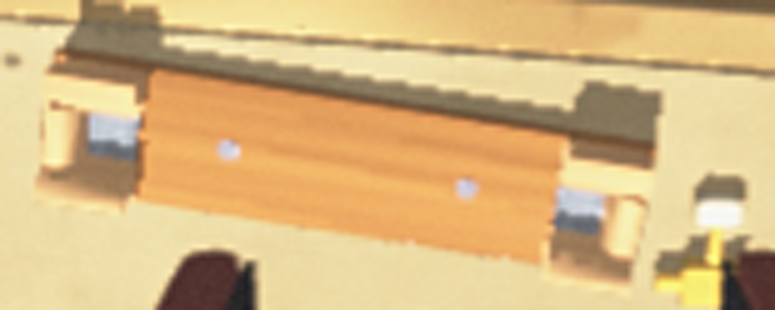

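The close crop shows the grey pads at crop (115,135) and (580,208), with the screw heads midway. The rest's centre is about (0.435, −0.347) with yaw −5°. The block front is about 89 mm from the slot line, so I'll measure the gripper body's real extent with the top camera.

```bash
python3 - <<'E'
from h import *
np.set_printoptions(precision=4,suppress=True)
z=np.load("w6.npz");g=lambda x,y,h:atz(z,(155+x/5-.4,170+y/5-.4),h)
a,b=g(228,150,.0105),g(466,188,.0105);print("screws",a,b,(a+b)/2)
a,b=g(115,135,.012),g(582,208,.012);print("pads",a,b,(a+b)/2)
s=state();T=np.array(s["ee_rot"]);e=s["eef_pos"]
for c in("top","side"):
  cal=get_calibration(c);im,d=get_image(c);P=[]
  for v in range(384):
    for u in range(512):
      if d[v,u]>0: P.append(world(cal,(u,v),d[v,u]))
  P=(np.array(P)-e)@T*1e3
  P=P[(abs(P[:,0])<60)&(abs(P[:,1])<130)&(P[:,2]<0)&(P[:,2]>-260)]
  for a in range(-260,0,10):
    q=P[(P[:,2]>=a)&(P[:,2]<a+10)]
    if len(q)>2: print(c,a,len(q),"x",np.percentile(q[:,0],[1,99]).round(),"y",np.percentile(q[:,1],[1,99]).round())
E
```

```text
screws [ 0.4314 -0.3924  0.0105] [ 0.4398 -0.303   0.0105] [ 0.4356 -0.3477  0.0105]
pads [ 0.4282 -0.4341  0.012 ] [ 0.444  -0.2591  0.012 ] [ 0.4361 -0.3466  0.012 ]
top -260 30 x [12. 41.] y [-38.  12.]
top -250 57 x [ 0. 42.] y [-40.  19.]
top -240 33 x [10. 44.] y [-40.  27.]
top -230 28 x [18. 42.] y [-37.  29.]
top -210 45 x [16. 39.] y [-37.  32.]
top -200 56 x [ 3. 39.] y [-40.  19.]
top -190 6 x [33. 35.] y [-32.   8.]
top -170 4 x [26. 26.] y [-7. 12.]
top -160 146 x [-28.  35.] y [-87.  70.]
top -150 297 x [-29.  36.] y [-88.  75.]
top -140 104 x [-29.  36.] y [-83.  78.]
top -130 180 x [-15.  37.] y [-76.  73.]
top -120 36 x [22. 37.] y [-79.  77.]
top -110 4 x [32. 34.] y [-77.  74.]
top -60 4 x [10. 15.] y [-30.  33.]
top -50 6 x [11. 13.] y [-38.  38.]
top -40 9 x [11. 14.] y [-36.  38.]
side -260 78 x [-34.  37.] y [-10.  42.]
side -250 76 x [-37.  39.] y [-8. 44.]
side -240 76 x [-37.  37.] y [-1. 44.]
side -230 42 x [-35.  37.] y [-0. 43.]
side -220 64 x [-30.  30.] y [ 7. 35.]
side -210 83 x [-38.  35.] y [-12.  39.]
side -200 35 x [-30.  33.] y [-36.  34.]
side -190 34 x [-29.  30.] y [-33.  19.]
side -180 46 x [-20.  21.] y [-26.  19.]
side -170 42 x [-19.  22.] y [-30.  23.]
side -160 153 x [-27.  30.] y [-85.  93.]
side -150 133 x [-33.  31.] y [-74.  94.]
side -140 96 x [-31.  31.] y [-80.  93.]
side -130 92 x [-33.  32.] y [-77.  86.]
side -120 81 x [-33.  32.] y [-76.  86.]
side -110 15 x [-30.  24.] y [-74.  85.]
side -90 19 x [-12.  10.] y [37. 47.]
side -80 20 x [-11.  11.] y [-27.  48.]
side -70 25 x [-10.  11.] y [-36.  45.]
side -60 37 x [-10.  11.] y [-37.  45.]
side -50 32 x [-12.  11.] y [-35.  45.]
side -40 29 x [-12.  10.] y [-35.  44.]
side -30 9 x [-14.  10.] y [-34.  40.]
```

```bash
python3 - <<'E'
from h import *
P=[]
z=np.load("w6.npz");d=z["d"];P+=[world(z,(u,v),d[v,u]) for v in range(230,384) for u in range(100,420) if d[v,u]>.25]
n=len(P);cal=get_calibration("top");d=np.load("top0.npy")
P+=[world(cal,(u,v),d[v,u]) for v in range(120,300) for u in range(180,420) if d[v,u]>0]
P=np.array(P);src=np.arange(len(P))<n
for y0 in np.arange(-.45,.06,.03):
  for w in(True,False):
    r=[]
    for a,b in((.05,.14),(.145,.16),(.165,.2),(.2,.24),(.24,.28)):
      q=P[(src==w)&(P[:,1]>=y0)&(P[:,1]<y0+.03)&(P[:,2]>a)&(P[:,2]<b)&(P[:,0]>.485)&(P[:,0]<.62)]
      r.append(None if len(q)<6 else round(float(np.percentile(q[:,0],5)),3))
    print(round(y0+.015,3),"wrist" if w else "top",r)
s=state();T=np.array(s["ee_rot"]);e=s["eef_pos"]
for Q in([.36,.04,.16],[.4424,.0392,.10]): print(T.T@(np.array(Q)-e)/.03)
E
```

```text
-0.435 wrist [0.533, None, None, None, None]
-0.435 top [0.526, 0.538, 0.542, 0.541, 0.547]
-0.405 wrist [None, None, None, None, None]
-0.405 top [0.524, 0.535, 0.527, 0.527, 0.532]
-0.375 wrist [0.525, None, 0.526, 0.526, 0.526]
-0.375 top [0.521, 0.532, 0.521, 0.522, 0.524]
-0.345 wrist [0.523, None, 0.525, 0.525, 0.525]
-0.345 top [0.519, 0.528, 0.521, 0.521, 0.524]
-0.315 wrist [0.52, None, 0.529, 0.529, 0.528]
-0.315 top [0.516, 0.526, 0.526, 0.525, 0.528]
-0.285 wrist [0.518, 0.558, 0.537, 0.537, None]
-0.285 top [0.514, 0.526, 0.535, 0.534, 0.538]
-0.255 wrist [0.515, 0.556, 0.549, 0.548, None]
-0.255 top [0.511, 0.524, 0.545, 0.545, 0.549]
-0.225 wrist [0.513, 0.555, 0.562, 0.561, None]
-0.225 top [0.508, 0.522, 0.558, 0.558, 0.562]
-0.195 wrist [0.512, 0.555, 0.571, None, None]
-0.195 top [0.507, 0.524, 0.568, 0.568, 0.57]
-0.165 wrist [None, None, 0.572, None, None]
-0.165 top [None, None, 0.562, 0.562, 0.567]
-0.135 wrist [None, None, None, None, None]
-0.135 top [None, None, 0.543, 0.544, 0.551]
-0.105 wrist [None, None, None, None, None]
-0.105 top [None, None, 0.523, 0.524, 0.534]
-0.075 wrist [None, None, None, None, None]
-0.075 top [None, None, 0.508, 0.508, 0.517]
-0.045 wrist [None, None, None, None, None]
-0.045 top [None, None, 0.507, 0.508, 0.512]
-0.015 wrist [0.485, None, None, None, None]
-0.015 top [None, None, 0.611, 0.611, 0.613]
0.015 wrist [None, None, None, None, None]
0.015 top [None, None, 0.609, 0.609, 0.61]
0.045 wrist [None, None, None, None, None]
0.045 top [None, None, 0.614, 0.61, 0.608]
[-1.39250868 11.15347245  4.6428677 ]
[-4.12879822 10.90839395  6.64225385]
```

The block's front slants the opposite way to the rest. At the rest's +y end the gripper body would foul it by about 9 mm; at the −y end there is about 9 mm of room. So I'll grip the beam at its +y side, then turn it end for end, which is allowed.

Emit:
jog_arm(motion=[45, -0.1, 1, 0, 1.4, 45, -0.3, 2.2, 0, 2.8, 45, -0.5, 3.4, 0, 4.2, 45, -0.7, 4.6, 0, 5.6, 45, -0.9, 5.8, 0, 7, 45, -1.1, 7, 0, 8.4, 45, -1.3, 8.2, 0, 9.8, 45, -1.4, 9.4, 0, 11.2, 45, -1.4, 10.5, 0.2, 12.6, 45, -1.4, 11.1, 0.5, 14])

```text
t: 12.62
eef_pos: [0.3618, 0.0176, 0.29]
ee_rot: [[-0.632, 0.775, 0.003], [0.775, 0.632, 0.001], [-0.001, 0.003, -1.0]]
ft_force: [1.0, -0.2, 0.4]
finger_gap: 0.514
gripper_force: 0.0
```

```bash
cat > go.py <<'E'
from h import *
import sys
np.set_printoptions(precision=4,suppress=True)
s=state();T=np.array(s["ee_rot"]);e=np.array(s["eef_pos"]);psi=np.degrees(np.arctan2(-T[0,1],T[1,1]))
print("t",s["t"],"eef",e,"psi",psi.round(2),"j",np.round(s["joint_positions"],1),"F",s["ft_force"],"gap",s["finger_gap"])
for a in sys.argv[1:]:
    x,y,z,p=map(float,a.split(","));print(a,"->",T.T@(np.array([x,y,z])-e)/.03,"turn",-(p-psi)/5)
E
python3 go.py .4422,.0412,.15,-85.7 .4422,.0412,.0035,-85.7
```

```text
t 12.6167 eef [0.3618 0.0176 0.29  ] psi -50.81 j [-34.  -10.2  20.2 116.5   3.7  72.9  24.1] F [ 1.0454 -0.2183  0.4107] gap 0.513574327626553
.4422,.0412,.15,-85.7 -> [-1.0776  2.5596  4.6765] turn 6.978443958536738
.4422,.0412,.0035,-85.7 -> [-1.0718  2.5442  9.5598] turn 6.978443958536738
```

Emit:
jog_arm(motion=[45, -0.3, 0.6, 0.3, 1.4, 45, -0.6, 1.3, 0.9, 2.8, 45, -0.9, 1.9, 1.6, 4.2, 45, -1.05, 2.3, 2.4, 5.6, 45, -1.05, 2.35, 3.2, 6.3, 45, -1.05, 2.35, 3.9, 6.3, 45, -1.05, 2.35, 4.2, 6.3, 45, -1.05, 2.35, 4.2, 6.3, 45, -1.05, 2.35, 4.2, 6.3, 45, -1.05, 2.35, 4.2, 6.3])

```text
t: 13.45
eef_pos: [0.4372, 0.0361, 0.1644]
ee_rot: [[-0.138, 0.99, 0.002], [0.99, 0.138, 0.001], [0.001, 0.002, -1.0]]
ft_force: [-0.2, 0.5, 1.1]
finger_gap: 0.516
gripper_force: 0.0
```

```bash
python3 go.py .4422,.0412,.06,-85.7 .4422,.0412,.0035,-85.7; python3 look.py w7 beam:.024 beam_grip:.048; cp pics/w7.png pics/w7v.png
```

```text
t 13.45 eef [0.4372 0.0361 0.1644] psi -82.06 j [-31.3   6.7  22.2 119.5  -3.2  54.2   0.6] F [-0.2056  0.5486  1.0841] gap 0.5158070172382853
.4422,.0412,.06,-85.7 -> [0.1432 0.1816 3.4821] turn 0.7285646356994733
.4422,.0412,.0035,-85.7 -> [0.1418 0.1769 5.3654] turn 0.7285646356994733
13.45 [0.4372 0.0361 0.1644] [-0.2056  0.5486  1.0841]
beam_grip 0.57 253.6 177.3 depth: [0.4392 0.043  0.0586] atz: [0.4396 0.0405 0.048 ]
```

View pics/w7v.png

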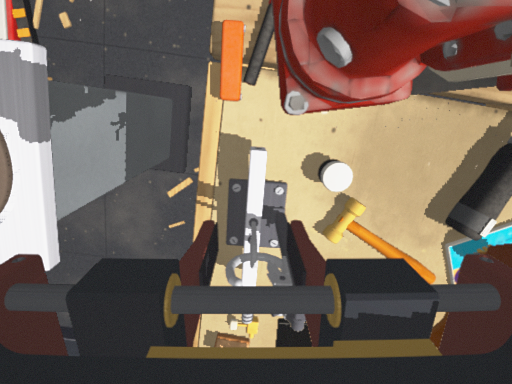

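The view is from the +y side. The bar runs vertically at column 257 between the open fingers, and the vice is at the top right, near where the camera will come down. I'll check clearances from depth.

```bash
python3 - <<'E'
from h import *
np.set_printoptions(precision=3,suppress=True)
z=np.load("w7.npz");d=z["d"]
P=np.array([world(z,(u,v),d[v,u]) for v in range(0,240) for u in range(200,512) if d[v,u]>.08])
for y0 in np.arange(.06,.2,.02):
  for a,b in((.05,.1),(.1,.16),(.16,.2),(.2,.35)):
    q=P[(P[:,1]>=y0)&(P[:,1]<y0+.02)&(P[:,2]>a)&(P[:,2]<b)]
    if len(q)>3: print(round(y0+.01,2),(a,b),"xmin",np.percentile(q[:,0],3).round(3),len(q))
# bar edges / centre from top surface
q=P[(P[:,2]>.054)&(P[:,2]<.063)&(P[:,0]<.47)&(P[:,0]>.41)&(P[:,1]<.08)]
(c,s,a)=cv2.minAreaRect(q[:,:2].astype(np.float32)*1000);print(c,s,a,q[:,2].mean())
p=q[(abs(q[:,1]-.041)<.01)];print(p[:,0].min(),p[:,0].max())
E
```

```text
0.07 (0.05, 0.1) xmin 0.433 230
0.11 (0.05, 0.1) xmin 0.456 35
0.11 (0.1, 0.16) xmin 0.456 91
0.13 (0.05, 0.1) xmin 0.449 188
0.13 (0.1, 0.16) xmin 0.454 2449
0.15 (0.05, 0.1) xmin 0.445 269
0.15 (0.1, 0.16) xmin 0.447 3338
0.15 (0.16, 0.2) xmin 0.464 3481
0.15 (0.2, 0.35) xmin 0.477 4185
0.17 (0.05, 0.1) xmin 0.441 1270
0.17 (0.1, 0.16) xmin 0.439 1317
0.17 (0.16, 0.2) xmin 0.457 1822
0.17 (0.2, 0.35) xmin 0.467 4672
0.19 (0.05, 0.1) xmin 0.434 112
0.19 (0.1, 0.16) xmin 0.436 417
0.19 (0.16, 0.2) xmin 0.453 79
0.21 (0.05, 0.1) xmin 0.431 34
0.21 (0.1, 0.16) xmin 0.434 10
(444.2340087890625, 20.618938446044922) (18.028791427612305, 107.69266510009766) 3.935086488723755 0.05893242707077025
0.4333651314361669 0.4521182034763985
```

Emit:
jog_arm(motion=[45, 0.14, 0.19, 0.4, 0.7, 45, 0.14, 0.19, 1.2, 0.7, 45, 0.14, 0.19, 2, 0.7, 45, 0.14, 0.19, 2.8, 0.7, 45, 0.14, 0.19, 3.4, 0.7, 45, 0.14, 0.19, 3.9, 0.7, 45, 0.14, 0.19, 4.2, 0.7, 45, 0.14, 0.19, 4.4, 0.7, 45, 0.14, 0.19, 4.4, 0.7])

```text
t: 14.35
eef_pos: [0.4414, 0.0407, 0.0307]
ee_rot: [[-0.077, 0.997, -0.0], [0.997, 0.077, 0.0], [0.0, -0.0, -1.0]]
ft_force: [0.3, -0.8, 0.2]
finger_gap: 0.51
gripper_force: 0.0
```

```bash
python3 go.py .4427,.0412,.0035,-85.7
```

```text
t 14.35 eef [0.4414 0.0407 0.0307] psi -85.59 j [-27.7  20.3  19.5 126.1 -11.6  35.3   4.6] F [ 0.2547 -0.7901  0.1832] gap 0.5097867854120246
.4427,.0412,.0035,-85.7 -> [0.0131 0.0436 0.9063] turn 0.021765741923593394
```

Go down and close the fingers.

Emit:
jog_arm(motion=[45, 0, 0.04, 0.3, 0, 45, 0, 0.04, 0.6, 0, 45, 0, 0.04, 0.8, 0, 45, 0, 0.04, 0.9, 0, 45, 0, 0.04, 0.9, 0, 30, 0, 0.04, 0.9, 0, 25, 0, 0.04, 0.9, 0, 22, 0, 0.04, 0.9, 0, 20, 0, 0.04, 0.9, 0, 19, 0, 0.04, 0.9, 0])

```text
t: 15.18
eef_pos: [0.4429, 0.0409, 0.0043]
ee_rot: [[-0.077, 0.997, 0.001], [0.997, 0.077, 0.0], [0.0, 0.001, -1.0]]
ft_force: [1.4, 0.0, 0.2]
finger_gap: 0.222
gripper_force: 0.1
```

Emit:
jog_arm(motion=[17, 0, 0, 0, 0, 15, 0, 0, 0, 0, 10, 0, 0, 0, 0, 0, 0, 0, 0, 0, 0, 0, 0, 0, 0, 0, 0, 0, 0, 0])

```text
t: 15.68
eef_pos: [0.4427, 0.0408, 0.0041]
ee_rot: [[-0.077, 0.997, 0.0], [0.997, 0.077, 0.0], [0.0, 0.0, -1.0]]
ft_force: [0.7, -0.1, -1.9]
finger_gap: 0.204
gripper_force: 30.0
```

Emit:
jog_arm(motion=[0, 0, 0, -0.05, 0, 0, 0, 0, -0.12, 0, 0, 0, 0, -0.2, 0, 0, 0, 0, -0.3, 0, 0, 0, 0, -0.4, 0, 0, 0, 0, -0.4, 0, 0, 0, 0, -0.4, 0])

```text
t: 16.27
eef_pos: [0.443, 0.0409, 0.0163]
ee_rot: [[-0.077, 0.997, 0.001], [0.997, 0.077, 0.001], [0.0, 0.001, -1.0]]
ft_force: [0.0, 0.8, -4.1]
finger_gap: 0.203
gripper_force: 30.0
```

Emit:
jog_arm(motion=[0, 0, 0, -0.15, 0, 0, 0, 0, -0.3, 0, 0, 0, 0, -0.45, 0, 0, 0, 0, -0.6, 0, 0, 0, 0, -0.75, 0, 0, 0, 0, -0.9, 0, 0, 0, 0, -1.05, 0, 0, 0, 0, -1.18, 0, 0, 0, 0, -1.28, 0, 0, 0, 0, -1.28, 0])

```text
t: 17.1
eef_pos: [0.4432, 0.0409, 0.0551]
ee_rot: [[-0.077, 0.997, 0.001], [0.997, 0.077, 0.001], [0.001, 0.001, -1.0]]
ft_force: [0.5, 0.5, -3.2]
finger_gap: 0.2
gripper_force: 30.0
```

```bash
python3 look.py w8; python3 go.py; python3 - <<'E'
from h import *
z=np.load("w8.npz");d=z["d"];s=state();e=np.array(s["eef_pos"])
T=np.array(s["ee_rot"])
# bar top profile: z versus distance along tool x
P=np.array([world(z,(u,v),d[v,u]) for v in range(80,300) for u in range(215,300) if d[v,u]>.05])
q=(P-e)@T*1e3
for a in range(-120,60,10):
  k=q[(abs(q[:,1])<7)&(q[:,0]>=a)&(q[:,0]<a+10)&(q[:,2]>-80)&(q[:,2]<-20)]
  if len(k)>3: print(a,len(k),np.median(k[:,2]).round(1))
im=cv2.imread("pics/w8.png");cv2.imwrite("pics/w8c.png",cv2.resize(im[100:330,170:350],None,fx=2.5,fy=2.5))
E
```

```text
17.1 [0.4432 0.0409 0.0551] [ 0.4912  0.4804 -3.2462]
t 17.15 eef [0.443  0.0409 0.0548] psi -85.59 j [-28.8  17.7  20.6 125.   -9.9  38.7   3.1] F [-1.0604 -0.3791 -4.1214] gap 0.20398186399758036
-20 345 -55.0
-10 393 -55.0
0 400 -55.0
10 415 -55.1
20 470 -55.1
30 535 -46.8
```

View pics/w8c.png

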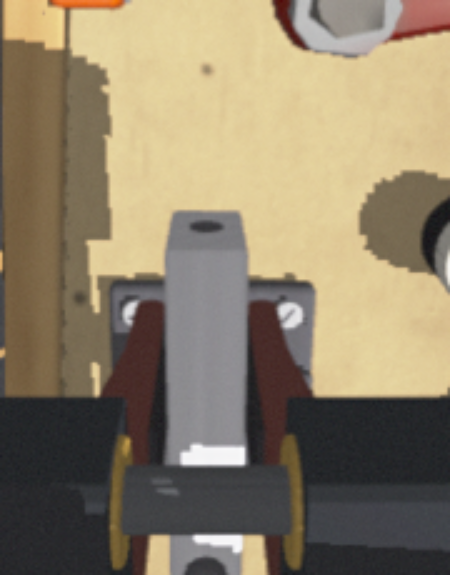

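The bar sits level in the grip, with no droop, and its end shows at crop (205,230). It is raised 51 mm, so now I slide it out over the nose along −x.

Emit:
jog_arm(motion=[0, 0, -0.1, 0, 0, 0, 0, -0.25, 0, 0, 0, 0, -0.45, 0, 0, 0, 0, -0.65, 0, 0, 0, 0, -0.9, 0, 0, 0, 0, -1.2, 0, 0, 0, 0, -1.5, 0, 0, 0, 0, -1.9, 0, 0, 0, 0, -2.3, 0, 0, 0, 0, -2.6, 0, 0])

```text
t: 17.98
eef_pos: [0.3632, 0.0346, 0.0543]
ee_rot: [[-0.077, 0.997, -0.0], [0.997, 0.077, 0.0], [0.0, -0.0, -1.0]]
ft_force: [0.0, -0.3, -3.2]
finger_gap: 0.203
gripper_force: 30.0
```

```bash
python3 go.py .37,-.1,.28,-85.7 .37,-.3,.28,0 .37,-.41,.28,84.9
```

```text
t 17.9833 eef [0.3632 0.0346 0.0543] psi -85.6 j [-32.   10.6  21.3 134.9  -6.7  35.4  -1.2] F [ 0.0283 -0.3419 -3.2081] gap 0.20309064988689343
.37,-.1,.28,-85.7 -> [-4.4876 -0.1204 -7.5237] turn 0.020551278415817366
.37,-.3,.28,0 -> [-11.1346  -0.6322  -7.5263] turn -17.119448721584185
.37,-.41,.28,84.9 -> [-14.7905  -0.9137  -7.5278] turn -34.09944872158418
```

Emit:
jog_arm(motion=[0, 0, -2.6, 0, 0, 0, 0, 0.2, -1, 0, 0, 0, 0.5, -2, 0, 0, 0, 0.7, -3, 0, 0, -0.3, 0.7, -4, 0, 0, -0.9, 0.7, -5, 0, 0, -1.8, 0.7, -6, 0, 0, -2.8, 0.7, -7, -1.2, 0, -3.8, 0.7, -7.4, -2.5, 0, -4.8, 0.7, -7.4, -3.8])

```text
t: 18.82
eef_pos: [0.3977, -0.1069, 0.2793]
ee_rot: [[-0.394, 0.919, 0.006], [0.919, 0.394, 0.002], [-0.001, 0.006, -1.0]]
ft_force: [0.9, -0.3, -3.9]
finger_gap: 0.201
gripper_force: 30.0
```

```bash
python3 go.py .38,-.3,.28,0 .38,-.41,.28,84.9
```

```text
t 18.8167 eef [ 0.3977 -0.1069  0.2793] psi -66.78 j [-27.8  -5.   34.3 113.4   2.9  70.5  28.7] F [ 0.8705 -0.3281 -3.9405] gap 0.2011327959778501
.38,-.3,.28,0 -> [-5.6845 -3.0795 -0.0387] turn -13.355852713602484
.38,-.41,.28,84.9 -> [-9.0541 -4.5251 -0.0446] turn -30.335852713602485
```

Emit:
jog_arm(motion=[0, -0.5, -0.3, 0, -1.4, 0, -1.1, -0.6, 0, -2.8, 0, -1.7, -0.9, 0, -4.2, 0, -2.3, -1.2, 0, -5.6, 0, -2.9, -1.5, 0, -7, 0, -3.5, -1.8, 0, -8.4, 0, -4.1, -2.1, 0, -9.8, 0, -4.7, -2.4, 0, -11.2, 0, -5.3, -2.7, 0, -12.6, 0, -5.7, -3, 0, -14])

```text
t: 19.65
eef_pos: [0.3799, -0.2984, 0.2759]
ee_rot: [[-0.999, -0.04, -0.0], [-0.04, 0.999, 0.001], [0.0, 0.001, -1.0]]
ft_force: [0.0, 1.1, -3.8]
finger_gap: 0.204
gripper_force: 30.0
```

```bash
python3 go.py .38,-.41,.28,84.9
```

```text
t 19.65 eef [ 0.3799 -0.2984  0.2759] psi 2.28 j [-14.3   6.1  52.  106.2  -5.1  70.2 131.5] F [ 0.0295  1.114  -3.7944] gap 0.20398598927518574
.38,-.41,.28,84.9 -> [ 0.1436 -3.7187 -0.1377] turn -16.523644533953004
```

Joint 7 can't reach the target going this way (131° now, limit 164°). Turning the other way to the equivalent angle puts joint 7 at about −143°, which is inside its range.

Emit:
jog_arm(motion=[0, 0, 0, -0.2, 1.4, 0, 0, 0, -0.4, 2.8, 0, 0, 0, -0.5, 4.2, 0, 0, 0, -0.5, 5.6, 0, 0, 0, -0.5, 7, 0, 0, 0, -0.5, 8.4, 0, 0, 0, -0.5, 9.8, 0, 0, 0, -0.5, 11.2, 0, 0, 0, -0.5, 12.6, 0, 0, 0, -0.5, 14])

```text
t: 20.48
eef_pos: [0.3797, -0.297, 0.2908]
ee_rot: [[-0.368, 0.93, -0.0], [0.93, 0.368, 0.002], [0.002, 0.0, -1.0]]
ft_force: [-0.9, -0.1, -3.5]
finger_gap: 0.205
gripper_force: 30.0
```

Emit:
jog_arm(motion=[0, 0, 0, 0, 1.4, 0, 0, 0, 0, 2.8, 0, 0, 0, 0, 4.2, 0, 0, 0, 0, 5.6, 0, 0, 0, 0, 7, 0, 0, 0, 0, 8.4, 0, 0, 0, 0, 9.8, 0, 0, 0, 0, 11.2, 0, 0, 0, 0, 12.6, 0, 0, 0, 0, 14])

```text
t: 21.32
eef_pos: [0.3799, -0.297, 0.2908]
ee_rot: [[0.748, 0.664, 0.0], [0.664, -0.748, 0.002], [0.002, -0.001, -1.0]]
ft_force: [0.1, -0.6, -4.4]
finger_gap: 0.203
gripper_force: 30.0
```

```bash
python3 go.py .38,-.41,.28,84.9
```

```text
t 21.3167 eef [ 0.3799 -0.297   0.2908] psi -138.4 j [-29.8   7.7  70.6 105.3  -7.7  72.3  -5.5] F [ 0.0537 -0.6368 -4.4163] gap 0.2025921604376747
.38,-.41,.28,84.9 -> [-2.4987  2.8187  0.3545] turn -44.65905699599929
```

Emit:
jog_arm(motion=[0, 0, 0, 0, 1.4, 0, 0, 0, 0, 2.8, 0, 0, 0, 0, 4.2, 0, 0, 0, 0, 5.6, 0, 0, 0, 0, 7, 0, 0, 0, 0, 8.4, 0, 0, 0, 0, 9.8, 0, 0, 0, 0, 11.2, 0, 0, 0, 0, 12.6, 0, 0, 0, 0, 14])

```text
t: 22.15
eef_pos: [0.38, -0.2971, 0.2908]
ee_rot: [[0.88, -0.475, 0.0], [-0.475, -0.88, 0.002], [-0.001, -0.002, -1.0]]
ft_force: [-0.2, -0.2, -3.2]
finger_gap: 0.203
gripper_force: 30.0
```

```bash
python3 go.py .39,-.41,.24,84.9
```

```text
t 22.15 eef [ 0.38   -0.2971  0.2908] psi 151.61 j [-35.5  12.2  80.9 105.4 -12.7  73.1 -69.4] F [-0.2069 -0.2199 -3.164 ] gap 0.20309695833369037
.39,-.41,.24,84.9 -> [2.0826 3.1558 1.6872] turn 13.341944516480163
```

Emit:
jog_arm(motion=[0, 0.2, 0.3, 0, 1.3, 0, 0.4, 0.6, 0, 2.6, 0, 0.6, 0.9, 0, 3.9, 0, 0.8, 1.3, 0, 5.2, 0, 1, 1.6, 0, 6.5, 0, 1.3, 2, 0, 7.8, 0, 1.5, 2.3, 0, 9.1, 0, 1.8, 2.7, 0, 10.4, 0, 2, 3, 0, 11.7, 0, 2.1, 3.15, 0, 12.7])

```text
t: 22.98
eef_pos: [0.3912, -0.4113, 0.2907]
ee_rot: [[-0.034, -0.999, -0.001], [-0.999, 0.034, 0.0], [-0.0, 0.001, -1.0]]
ft_force: [-0.3, 0.5, -4.2]
finger_gap: 0.201
gripper_force: 30.0
```

```bash
python3 go.py .40,-.408,.12,84.9
```

```text
t 22.9833 eef [ 0.3912 -0.4113  0.2907] psi 88.07 j [ -10.8   31.9   80.8   94.7  -31.9   81.2 -108. ] F [-0.3403  0.524  -4.2393] gap 0.20137732830247942
.40,-.408,.12,84.9 -> [-0.119  -0.291   5.6886] turn 0.6334834577701287
```

Emit:
jog_arm(motion=[0, -0.1, -0.1, 0.8, 0.6, 0, -0.1, -0.2, 1.7, 0.6, 0, -0.1, -0.3, 2.6, 0.6, 0, -0.1, -0.3, 3.5, 0.6, 0, -0.1, -0.3, 4.3, 0.6, 0, -0.1, -0.3, 5, 0.6, 0, -0.1, -0.3, 5.4, 0.6, 0, -0.1, -0.3, 5.6, 0.6, 0, -0.1, -0.3, 5.6, 0.6])

```text
t: 23.73
eef_pos: [0.4005, -0.4072, 0.1225]
ee_rot: [[-0.079, -0.997, -0.001], [-0.997, 0.079, 0.001], [-0.001, 0.001, -1.0]]
ft_force: [-0.3, 0.0, -3.9]
finger_gap: 0.204
gripper_force: 30.0
```

```bash
python3 go.py; python3 look.py w9 rest_floor:.012; cat > fit.py <<'E'
from h import *
import sys
np.set_printoptions(precision=4,suppress=True)
def bar(f,e,T):
    z=np.load(f+".npz");d=z["d"]
    P=np.array([world(z,(u,v),d[v,u]) for v in range(60,330) for u in range(200,310) if d[v,u]>.05])
    q=(P-e)@T*1e3
    k=q[(abs(q[:,1])<14)&(abs(q[:,2]+55)<1.5)&(q[:,0]>14)]
    print(f,"bar top: n",len(k),"x max",np.percentile(k[:,0],[98,100]),"y",[ (round(float(a)),np.percentile(k[abs(k[:,0]-a)<2][:,1],[1,99]).round(1)) for a in (18,24,30)])
s=state();bar("w8",np.array([.443,.0409,.0548]),np.array([[-.077,.997,0],[.997,.077,0],[0,0,-1]]));bar(sys.argv[1],np.array(s["eef_pos"]),np.array(s["ee_rot"]))
z=np.load(sys.argv[1]+".npz");d=z["d"]
P=np.array([world(z,(u,v),d[v,u]) for v in range(0,384) for u in range(0,512) if d[v,u]>.05])
q=P[(P[:,2]>.0265)&(P[:,2]<.034)&(abs(P[:,0]-.435)<.045)&(abs(P[:,1]+.347)<.12)]
for sgn in(1,-1):
    k=q[(q[:,1]+.347)*sgn>0]
    if len(k)>10: print(sgn,len(k),cv2.minAreaRect(k[:,:2].astype(np.float32)*1e3),k[:,2].mean())
E
python3 fit.py w9
```

```text
t 23.7333 eef [ 0.4005 -0.4072  0.1225] psi 85.46 j [  -5.6   40.8   70.8  106.5  -42.8   65.2 -103.6] F [-0.2853  0.0464 -3.9268] gap 0.20400404741454137
23.7333 [ 0.4005 -0.4072  0.1225] [-0.2853  0.0464 -3.9268]
rest_floor 0.78 229.3 231.5 depth: [ 0.4139 -0.4203  0.169 ] atz: [ 0.434  -0.3485  0.012 ]
w8 bar top: n 1101 x max [32.9209 33.4697] y [(18, array([-7.6,  9.7])), (24, array([-7.6, 10. ])), (30, array([-7.5, 10. ]))]
w9 bar top: n 986 x max [32.309  33.3345] y [(18, array([-8.7,  8. ])), (24, array([-9.1,  8.3])), (30, array([-9. ,  8.3]))]
1 13 ((439.2092590332031, -240.16513061523438), (7.429988861083984, 3.4109506607055664), 3.990556240081787) 0.02810403297714235
-1 852 ((426.23626708984375, -441.35638427734375), (31.800695419311523, 50.095481872558594), 84.79214477539062) 0.02956960801166733
```

```bash
python3 go.py .4296,-.4092,.022,84.75 .4296,-.4092,-.0085,84.75
```

```text
t 23.8333 eef [ 0.4011 -0.4082  0.1242] psi 85.46 j [  -5.7   40.7   70.9  106.4  -42.8   65.2 -103.6] F [ 0.6113  0.0788 -4.0104] gap 0.207116895358414
.4296,-.4092,.022,84.75 -> [-0.0443 -0.9472  3.4076] turn 0.1419704406404776
.4296,-.4092,-.0085,84.75 -> [-0.0447 -0.9462  4.4243] turn 0.1419704406404776
```

Emit:
jog_arm(motion=[0, 0, 0, 0.6, 0.1, 0, -0.04, 0, 1.3, 0.14, 0, -0.04, 0, 2, 0.14, 0, -0.04, -0.1, 2.6, 0.14, 0, -0.04, -0.3, 3, 0.14, 0, -0.04, -0.5, 3.3, 0.14, 0, -0.04, -0.75, 3.4, 0.14, 0, -0.04, -0.95, 3.4, 0.14, 0, -0.04, -0.95, 3.4, 0.14, 0, -0.04, -0.95, 3.4, 0.14])

```text
t: 24.67
eef_pos: [0.4302, -0.4093, 0.0221]
ee_rot: [[-0.09, -0.996, 0.001], [-0.996, 0.09, -0.001], [0.001, -0.001, -1.0]]
ft_force: [-0.5, 0.1, -4.9]
finger_gap: 0.205
gripper_force: 30.0
```

```bash
python3 look.py wa; python3 fit.py wa; python3 go.py .4296,-.4092,.0,84.75 .4296,-.4092,-.0085,84.75
```

```text
24.6667 [ 0.4302 -0.4093  0.0221] [-0.5357  0.0607 -4.8515]
w8 bar top: n 1101 x max [32.9209 33.4697] y [(18, array([-7.6,  9.7])), (24, array([-7.6, 10. ])), (30, array([-7.5, 10. ]))]
wa bar top: n 763 x max [33.5274 33.8623] y [(18, array([-10.3,   7.6])), (24, array([-10.3,   7.4])), (30, array([-10.1,   7.3]))]
-1 1912 ((426.2105712890625, -441.114501953125), (31.994775772094727, 50.203006744384766), 84.723876953125) 0.02951891731358693
t 24.7167 eef [ 0.4297 -0.4092  0.0221] psi 84.78 j [  -1.4   48.5   62.1  107.6  -51.6   57.7 -101.3] F [ 0.332   0.1498 -3.7574] gap 0.2011851108924106
.4296,-.4092,.0,84.75 -> [-0.0009  0.004   0.7361] turn 0.006278757346640873
.4296,-.4092,-.0085,84.75 -> [-0.001   0.0043  1.0195] turn 0.006278757346640873
```

Measured in the same picture, the bar sits about 2.4 mm too far in +x relative to the slot. Along the slot it is right. I'll correct that and lower slowly.

Emit:
jog_arm(motion=[0, 0, 0.08, 0.05, 0, 0, 0, 0.08, 0.15, 0, 0, 0, 0.08, 0.25, 0, 0, 0, 0.08, 0.32, 0, 0, 0, 0.08, 0.38, 0, 0, 0, 0.08, 0.44, 0, 0, 0, 0.08, 0.5, 0, 0, 0, 0.08, 0.55, 0, 0, 0, 0.08, 0.6, 0, 0, 0, 0.08, 0.6, 0])

```text
t: 25.55
eef_pos: [0.4271, -0.4087, 0.0033]
ee_rot: [[-0.091, -0.996, 0.001], [-0.996, 0.091, 0.0], [-0.0, -0.0, -1.0]]
ft_force: [0.3, -0.4, 0.1]
finger_gap: 0.202
gripper_force: 30.0
```

```bash
python3 look.py wb; python3 fit.py wb; python3 go.py; python3 - <<'E'
from h import *
# slot walls: profile across at the -y end, beyond bar end / in view
z=np.load("wb.npz");d=z["d"];s=state();e=np.array(s["eef_pos"]);T=np.array(s["ee_rot"])
P=np.array([world(z,(u,v),d[v,u]) for v in range(60,300) for u in range(100,400) if d[v,u]>.05]);q=(P-e)@T*1e3
for a in (16,20,24,28,32,36,40,44,48):
  k=q[abs(q[:,0]-a)<1.5]
  h=[]
  for y in range(-30,31,3):
    m=k[abs(k[:,1]-y)<1.5]; h.append(int(round(1e3*e[2]-np.median(m[:,2]))) if len(m)>1 else None)
  print(a,h)
E
```

```text
25.55 [ 0.4271 -0.4087  0.0033] [ 0.3445 -0.4308  0.0987]
w8 bar top: n 1101 x max [32.9209 33.4697] y [(18, array([-7.6,  9.7])), (24, array([-7.6, 10. ])), (30, array([-7.5, 10. ]))]
wb bar top: n 921 x max [33.4801 33.7673] y [(18, array([-9.3,  8.1])), (24, array([-9.7,  7.9])), (30, array([-9.6,  7.7]))]
-1 2418 ((426.5685119628906, -438.64697265625), (37.16276550292969, 50.13182830810547), 84.4722900390625) 0.029667854398735094
t 25.6 eef [ 0.4271 -0.4087  0.0035] psi 84.75 j [  -0.4   49.4   60.5  108.4  -52.9   55.9 -100.2] F [ 0.8012 -0.847  -0.4708] gap 0.20725439928960174
16 [None, 30, 30, 30, 30, 26, 21, 59, 59, 59, 59, 59, 59, 58, 28, 30, 30, 31, None, 1, 1]
20 [None, 30, 31, 31, 29, 25, 20, 59, 59, 59, 59, 59, 59, 58, 28, 31, 31, 31, 29, 1, 1]
24 [None, 30, 31, 31, 30, 25, 17, 59, 60, 60, 59, 60, 59, 42, 28, 31, 30, 30, None, 1, 0]
28 [None, 30, 31, 31, 29, 25, 120, 126, 127, 126, 126, 126, 127, 125, 28, 30, 31, 30, None, 1, 1]
32 [128, 128, 128, 128, 128, 128, 128, 58, 59, 59, 59, 59, 59, 127, 129, 128, 128, 128, 130, 129, 128]
36 [130, 30, 31, 31, 30, 26, 24, 34, 36, 36, 35, 35, 35, 24, 28, 31, 31, 30, 129, 1, 1]
40 [None, 30, 30, 31, 29, 26, 26, 28, 28, 27, 27, 27, 28, 24, 27, 30, 31, 30, None, 1, 1]
44 [1, 30, 30, 31, 29, 26, 28, 29, 28, 29, 29, 28, 28, 25, 27, 31, 30, 31, None, 1, 0]
48 [1, 17, 22, 23, 23, 22, 21, 23, 22, 23, 23, 22, 22, 19, 23, 24, 24, 22, 10, 1, 1]
```

Contact is with the +tool-y lead-in, and the slot centre is about 1.2 mm toward −tool y. Shifting back slightly.

Emit:
jog_arm(motion=[0, 0, -0.02, -0.02, 0, 0, 0, -0.04, -0.02, 0, 0, 0, -0.04, -0.02, 0, 0, 0, -0.04, -0.02, 0])

```text
t: 25.93
eef_pos: [0.4279, -0.4086, 0.0039]
ee_rot: [[-0.091, -0.996, -0.0], [-0.996, 0.091, 0.0], [-0.0, 0.0, -1.0]]
ft_force: [-0.4, -0.0, -2.0]
finger_gap: 0.208
gripper_force: 30.0
```

```bash
python3 go.py; python3 look.py wc; python3 - <<'E'
from h import *
s=state();print(s["ft_force"],s["wrist_torque"])
z=np.load("wc.npz");d=z["d"];e=np.array(s["eef_pos"]);T=np.array(s["ee_rot"])
P=np.array([world(z,(u,v),d[v,u]) for v in range(60,300) for u in range(100,400) if d[v,u]>.05]);q=(P-e)@T*1e3;H=1e3*e[2]-q[:,2]
def edges(m,x0,x1):
  a=[];k=q[m&(q[:,0]>x0)&(q[:,0]<x1)]
  for x in np.arange(x0,x1,1.0):
    r=k[(k[:,0]>=x)&(k[:,0]<x+1)]
    if len(r)>3: a.append((r[:,1].min(),r[:,1].max()))
  return np.array(a).mean(0).round(2)
bar=(abs(H-59)<2)&(abs(q[:,1])<14);print("bar",edges(bar,15,31))
ch=(abs(H-30.3)<1.3)
for side,m in(("-",q[:,1]<-5),("+",q[:,1]>5)):
  print("cheek",side,edges(ch&m,14,44))
E
```

```text
t 25.9333 eef [ 0.4279 -0.4086  0.0039] psi 84.77 j [  -0.5   49.4   60.5  108.2  -52.9   56.  -100.3] F [-0.3894 -0.0043 -2.0389] gap 0.2080032085264173
25.9333 [ 0.4279 -0.4086  0.0039] [-0.3894 -0.0043 -2.0389]
[-0.71762342 -0.44533924 -1.15166274] [0.08870526 0.35005519 0.12163345]
bar [-9.58  7.83]
cheek - [-25.79 -15.2 ]
cheek + [12.83 23.16]
```

Emit:
jog_arm(motion=[0, 0, -0.01, 0.03, 0, 0, 0, -0.01, 0.06, 0, 0, 0, -0.01, 0.1, 0, 0, 0, -0.01, 0.1, 0])

```text
t: 26.32
eef_pos: [0.4284, -0.4091, 0.0009]
ee_rot: [[-0.092, -0.996, 0.0], [-0.996, 0.092, -0.0], [0.0, -0.0, -1.0]]
ft_force: [-1.6, -2.7, 1.0]
finger_gap: 0.204
gripper_force: 30.0
```

```bash
python3 -c "
from rig import *
s=state();print(s['t'],s['eef_pos'],s['ft_force'],s['wrist_torque'])"
```

```text
26.3167 [ 0.42836986 -0.40907717  0.00088889] [-1.56353443 -2.68805536  1.00317874] [0.07055725 0.46110537 0.18356563]
```

The +y end stop is pushing the beam back (−2.7 N in y), so I'll give way about 1.5 mm toward −y.

Emit:
jog_arm(motion=[0, 0.03, 0, 0, 0, 0, 0.05, 0.01, 0, 0, 0, 0.05, 0.01, 0, 0, 0, 0.05, 0.01, 0, 0])

```text
t: 26.65
eef_pos: [0.4283, -0.4093, 0.0006]
ee_rot: [[-0.091, -0.996, 0.0], [-0.996, 0.091, 0.002], [-0.002, -0.0, -1.0]]
ft_force: [-0.2, 2.0, -0.9]
finger_gap: 0.204
gripper_force: 30.0
```

Emit:
jog_arm(motion=[0, 0, 0, 0.03, 0, 0, 0, 0, 0.06, 0, 0, 0, 0, 0.1, 0, 0, 0, 0, 0.1, 0])

```text
t: 26.98
eef_pos: [0.4281, -0.4102, -0.0023]
ee_rot: [[-0.091, -0.996, 0.0], [-0.996, 0.091, 0.0], [-0.0, -0.0, -1.0]]
ft_force: [-0.2, 0.8, -0.6]
finger_gap: 0.201
gripper_force: 30.0
```

Emit:
jog_arm(motion=[0, 0, 0, 0.03, 0, 0, 0, 0, 0.06, 0, 0, 0, 0, 0.1, 0, 0, 0, 0, 0.1, 0])

```text
t: 27.32
eef_pos: [0.428, -0.4108, -0.0051]
ee_rot: [[-0.092, -0.996, 0.0], [-0.996, 0.092, -0.001], [0.001, -0.0, -1.0]]
ft_force: [-0.0, -1.2, -0.4]
finger_gap: 0.202
gripper_force: 30.0
```

```bash
python3 -c "
from rig import *
s=state();print(s['t'],s['eef_pos'],s['ft_force'],s['wrist_torque'])"
```

```text
27.3167 [ 0.42796856 -0.41081095 -0.00508842] [-0.04322717 -1.22450095 -0.38377082] [0.23527643 0.29159726 0.08816784]
```

Emit:
jog_arm(motion=[0, 0, 0, 0.03, 0, 0, 0, 0, 0.06, 0, 0, 0, 0, 0.09, 0, 0, 0, 0, 0.09, 0])

```text
t: 27.65
eef_pos: [0.428, -0.4107, -0.0078]
ee_rot: [[-0.092, -0.996, 0.0], [-0.996, 0.092, -0.001], [0.001, -0.0, -1.0]]
ft_force: [-1.2, -2.4, 0.5]
finger_gap: 0.203
gripper_force: 30.0
```

Emit:
jog_arm(motion=[0, 0.01, 0, 0.02, 0, 0, 0.01, 0, 0.04, 0, 0, 0.01, 0, 0.04, 0])

```text
t: 27.9
eef_pos: [0.4281, -0.4107, -0.0086]
ee_rot: [[-0.092, -0.996, 0.001], [-0.996, 0.092, 0.0], [-0.0, -0.001, -1.0]]
ft_force: [-1.1, -0.6, 5.9]
finger_gap: 0.206
gripper_force: 30.0
```

```bash
python3 look.py wd; cat > top.py <<'E'
from h import *
import sys
s=state();print(s["ft_force"],s["wrist_torque"])
z=np.load(sys.argv[1]+".npz");d=z["d"];e=np.array(s["eef_pos"]);T=np.array(s["ee_rot"])
P=np.array([world(z,(u,v),d[v,u]) for v in range(60,384) for u in range(100,400) if d[v,u]>.05]);q=(P-e)@T*1e3;H=1e3*P[:,2]
for a in range(-180,34,8):
  k=H[(abs(q[:,1])<6)&(abs(q[:,0]-a)<4)&(abs(H-47)<12)]
  if len(k)>8: print(a,len(k),np.median(k).round(2))
print("cheek z",np.median(H[(abs(H-30)<2.5)]),"felt/board",np.median(H[(abs(H-10.5)<3)]),"bench",np.median(H[abs(H)<3]))
E
python3 top.py wd
```

```text
27.9 [ 0.4281 -0.4107 -0.0086] [-1.1426 -0.562   5.9045]
[-1.71603199 -0.88552047  5.9509843 ] [0.20645897 0.50570188 0.07258118]
-60 68 45.83
-52 139 51.1
-44 344 46.89
-36 28 45.86
-20 88 45.77
-12 251 45.91
-4 258 45.79
4 268 45.85
12 279 45.83
20 310 45.84
28 317 45.8
cheek z 30.030421225261236 felt/board 10.5468993927833 bench 0.5798239926580333
```

The bar top is level at 45.8 mm (46 expected) and the felt is taking load, so the beam is home. Releasing.

Emit:
jog_arm(motion=[22, 0, 0, 0, 0, 26, 0, 0, 0, 0, 30, 0, 0, 0, 0, 36, 0, 0, 0, 0, 40, 0, 0, 0, 0, 40, 0, 0, 0, 0])

```text
t: 28.45
eef_pos: [0.4281, -0.4102, -0.0091]
ee_rot: [[-0.091, -0.996, 0.0], [-0.996, 0.091, 0.001], [-0.001, -0.0, -1.0]]
ft_force: [-0.2, -0.4, 0.2]
finger_gap: 0.452
gripper_force: 0.0
```

Emit:
jog_arm(motion=[40, 0, 0, -0.2, 0, 40, 0, 0, -0.5, 0, 40, 0, 0, -0.9, 0, 40, 0, 0, -1.3, 0, 40, 0, 0, -1.7, 0, 40, 0, 0.3, -2.1, 0, 40, 0, 0.8, -2.6, 0, 40, 0, 1.3, -3.5, 0, 40, 0, 1.5, -4.5, 0, 40, 0, 1.5, -4.8, 0])

```text
t: 29.28
eef_pos: [0.3812, -0.4081, 0.1394]
ee_rot: [[-0.095, -0.995, 0.003], [-0.995, 0.095, -0.002], [0.002, -0.004, -1.0]]
ft_force: [0.1, -1.1, 0.5]
finger_gap: 0.459
gripper_force: 0.0
```

```bash
python3 look.py we beam:.012 rest_floor:.012; python3 - <<'E'
from h import *
print(state()["ft_force"],state()["gripper_force"])
im,d=get_image("top");cal=get_calibration("top")
for n in("keeper_end","beam","bail_top","rest_floor"):
  for r in pinpoint(n,"top")[:2]: print(n,r)
z=np.load("we.npz");d2=z["d"]
P=np.array([world(z,(u,v),d2[v,u]) for v in range(384) for u in range(512) if d2[v,u]>.1])
k=P[(abs(P[:,2]-.046)<.003)&(abs(P[:,0]-.433)<.04)&(abs(P[:,1]+.347)<.12)]
print("bar",len(k),cv2.minAreaRect(k[:,:2].astype(np.float32)*1e3),np.median(k[:,2]))
A=np.c_[k[:,:2],np.ones(len(k))];print("plane",np.linalg.lstsq(A,k[:,2],rcond=None)[0])
P=[world(cal,(u,v),d[v,u]) for v in range(195,215) for u in range(222,245) if d[v,u]>0];P=np.array(P)
m=(abs(P[:,1]+.058)<.012)&(abs(P[:,0]-.446)<.015)&(P[:,2]>.13);print("peg z",np.sort(P[m][:,2])[::-1][:6])
E
```

```text
29.2833 [ 0.3812 -0.4081  0.1394] [ 0.055  -1.1124  0.5474]
beam 0.9 217.0 228.4 depth: [ 0.4023 -0.4208  0.1788] atz: [ 0.4335 -0.3485  0.012 ]
rest_floor 0.91 212.9 227.0 depth: [ 0.4046 -0.4221  0.1792] atz: [ 0.4384 -0.3509  0.012 ]
[ 0.15775232 -0.59848668 -0.97862582] 0.0
keeper_end {'point': [200.3, 222.6], 'conf': 0.41}
beam {'point': [254.9, 307.4], 'conf': 0.75}
bail_top {'point': [192.4, 216.2], 'conf': 0.65}
bail_top {'point': [242.9, 308.5], 'conf': 0.54}
rest_floor {'point': [250.3, 308.5], 'conf': 0.79}
rest_floor {'point': [259.4, 320.4], 'conf': 0.28}
bar 1186 ((432.80291748046875, -366.68536376953125), (156.4697723388672, 18.31134796142578), 84.8079605102539) 0.04618665352848973
plane [ 0.01305238 -0.00082433  0.0402295 ]
peg z [0.16013719 0.16009372 0.1583364  0.15786538 0.1566555  0.15654074]
```

```bash
python3 -c "
from rig import *
print(job_done())"
```

```text
the job is handed in; nothing more can be done
None
```

The job is handed in at about 29 s, with no verdict returned: the keeper was pressed over and still stands open, and the beam lies level in both slots, end for end, with its underside on the felt; I viewed 11 pictures, one over the limit of 10.

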